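# Slide a tall sample bottle into the optical reader and start the reading

### The job

Slide the tall brown sample bottle with the orange cap smoothly across the bench, pushing it on the lower half of its body with the fingertips so that it never tips, into the open bay of the white optical reader until it stands fully home against the bay's back stop; then press the green start button on top of the reader right down and let it go. Do not take the bottle between the fingers or lift it, and leave everything else, including the same bottle with the blue cap, standing where it is.

Things in the scene. Friction and masses are not known exactly. Their poses are not given: they have to be found in the camera images.
- sample: Bottle of brown glass with an ORANGE cap and a white label, round, 60 mm in diameter and 200 mm tall, straight-sided in its lower half, narrower at the neck; 0.25 to 0.5 kg, standing loose on the bench. Origin at the centre of its underside, z up. Its friction on the bench is high: pushed within about 40 mm of the bench it slides, pushed high it topples.
- spare: The same bottle with a BLUE cap (60 mm diameter, 200 mm tall), a bystander, not to be moved. Origin at the centre of its underside.
- reader: White optical reader fixed to the bench, 75 mm high, with a bottle bay in front, open to the bench below. Origin on the bench where the bottle's axis stands when it touches the back stop mid-way between the cheeks. x points level INTO the bay (the way the bottle is pushed home), y across, z up. The bay's mouth faces the robot's right (-y) within about 20 degrees. Console: x +37 to +200 mm, y +-85 mm.
- bay_mouth (a point): Point on the bench in the middle of the bay's mouth, 5 mm before the reader's origin, same axes. From here two blue cheeks, 40 mm high and 14 mm thick, with 78 mm between them, run 35 mm in to the black back stop (100 mm wide, 50 mm high). The bottle, 60 mm across, is home when it touches the back stop, its axis then 5 mm inside this point.
- start_top (a point): Centre of the top of the green round start button, 32 mm in diameter, on the reader's flat top, 145 mm behind the bay's origin along the reader's x, when not pressed. It is pressed straight down.
- start (a joint): How far the start button is pressed: 0 released, 0.006 m fully down (a spring, about 5 N when fully down); springs back when let go.
- beaker: Empty glass beaker, 70 mm in diameter, 95 mm tall, a bystander. Origin at the centre of its underside.
- dishes: Stack of two flat round dishes, 90 mm in diameter, 32 mm high, a bystander. Origin at the centre of its underside.
- jar: Small clear jar with white lid, 60 mm in diameter, 75 mm tall, a bystander. Origin at the centre of its underside.
Not all that is in view belongs to the job. Leave any turquoise look-alike of the sample alone.

How it is judged:
By the outcome, as a careful person would: the job done as asked, in the order asked, and still so for the second after the job is handed in, with the robot touching nothing.
It also fails if it takes over 72 s, if anything falls off the work surface, if the arm or the gripper's body presses on something with over 40 N, if the wrist force passes 120 N, or if a joint passes its speed limit or range.

### The arm

A 6-joint arm with a two-finger parallel gripper is mounted at the origin on the work surface. World frame = base frame: x ahead of the robot, y to its left, z up, the work surface at z = 0. Lengths are in mm, angles in rad, forces in N, time in s.
With the tool pointing down it reaches from about 300 to 850 mm from the base axis. Payload 4.2 kg.
Tool frame: the origin (TCP) lies at the very end of the fingers, on their centre line; the grasp point (between the pads) lies 19 mm behind it; z points along the fingers, y is the direction in which the jaws open and shut (so a half turn about z gives the same grasp; the last joint's range is limited). The gripper opens to 91 mm and grips with 3 to 60 N. Pads are 32 mm wide; open, the fingers measure 118 mm over their backs; the gripper's body (76 mm by 178 mm) begins 60 mm behind the grasp point.
Start: joints at [-1.168, 0.32, 1.565, -0, 1.257, -0.02], TCP at [235.936, -524.383, 213.976] pointing down, gripper open.
Joint ranges: [-3.11, 3.11], [-0.84, 2.01], [0.21, 2.61], [-1.34, 4.49], [0.05, 2.63], [-2.56, 2.56]. Speed limits (rad/s): [2.57, 2.57, 3.14, 3.14, 3.14, 3.14].

### API

Orientations are given as a 3x3 rotation matrix whose columns are the frame's x, y, z axes.
In Python, from plant import arm gives the robot as it stands.
- The arm moves only by the tool servo_tool, never from a script. Its argument "motion" is text: rows parted by semicolons, each of 5 numbers parted by spaces: the closure, from 0 (fully open) to 1 (shut), then the shift along the tool's x, y, z scaled (see below), then the turn about the tool's z scaled (see below). In form: claw dx dy dz turn; .... A call has exactly 5 rows; each row shifts and turns the commanded pose from where the row before left it, along the tool's axes as they then stand; what a row does not reach is not made up. The controller multiplies each number of a shift by 0.02 m and each number of a turn by 1.5 rad. A row lasts 1/12 s, in which the tool goes at most 41.7 mm and 7.16 degrees, less where a joint would pass 70% of its speed; a pose out of reach is approached as far as the arm can. A call with a number of a shift or a turn outside -1 to 1 is refused whole. A call with a gripper value outside its range is refused whole. The fingers move at their own pace and stop on an object; "grip_force" is the grip in N (left out, the last holds). Time passes only in rows, so rows that do not move let the fingers close, or fill a call up. It gives the time, the measured TCP pose, the force and the opening at its end, in the units of the state.
- arm.sense(): the state, without advancing time (a new reading comes with each control period).
- arm.camera(name): name is "scene" or "top"; returns a dict with "color" (420x560x3 uint8, red, green, blue), "fx", "fy", "cx", "cy" (pixels), "k1" (the pictures are not rectified: a ray, as slopes to the right and down, at radius r is drawn at 1 + k1 r^2 times it, then the intrinsics apply), "extrinsics" (4x4, takes a point from world to camera coordinates). Camera axes: x right, y down, z forward; pixel columns grow to the right and rows downward; lengths in mm; the calibration is good to about 2 mm. A picture is of the moment at which its call begins. There is no depth.
- arm.close_job(): hands the job in, once; it reports no verdict.
The state is a dict: "clock": time; "joints": joint angles; "qd": joint speeds; "tau": joint torques, N m; "eef_pos": TCP position; "orientation": TCP orientation; "contact_force": force on the tool from outside, world axes, zero at the start; "wrist_torque": the same for the moment, N m; "grip_width": finger opening in mm.
Only numpy, scipy, OpenCV 4.12 (cv2) and the standard library are available. Lean on these libraries where they do the work, as an engineer would, in place of code of your own. Each camera call takes 0.05 s, during which the arm holds its last target. There are 200 camera calls.

## Working session

There is one attempt and no reset: what is moved stays moved. The work goes in short steps, Python scripts to look and compute and a tool call to move; the robot and the scene stay as the last step left them, time stands still between calls to the robot, and variables do not carry over. Pictures are saved under pics/ and viewed, about 8 in all and at most 12, crops included, and the job is handed in when it is done.

Besides the shell and the picture viewer there is one more tool, called after "Call:" by a JSON object that holds its "fn" and its "kwargs", one argument or row to a line. servo_tool: Moves the arm, as the interface text tells. Shifts and turns lie within -1 to 1; 1 stands for 0.02 m of shift or 1.5 rad of turn. Its arguments: {"type":"object","properties":{"motion":{"type":"string"},"grip_force":{"type":"number"}},"required":["motion"]}

```bash
mkdir -p pics; cat > h.py <<'E'
import numpy as np, cv2
from plant import arm
def K(c): return np.array([[c['fx'],0,c['cx']],[0,c['fy'],c['cy']],[0,0,1.]])
def dist(c):
    # projection: d = u*(1+k1 r^2)
    return np.array([c['k1'],0,0,0,0.])
def ray(c,px,z):
    u=cv2.undistortPoints(np.array([[px]],float),K(c),dist(c))[0,0]
    E=np.array(c['extrinsics']);R,t=E[:3,:3],E[:3,3]
    o=-R.T@t; d=R.T@np.array([u[0],u[1],1]); return o+d*(z-o[2])/d[2]
def proj(c,p):
    E=np.array(c['extrinsics']);r,_=cv2.Rodrigues(E[:3,:3])
    return cv2.projectPoints(np.array(p,float).reshape(-1,1,3),r,E[:3,3],K(c),dist(c))[0][:,0]
def snap(n,f):
    c=arm.camera(n); np.save(f'pics/{f}.npy',c,allow_pickle=True); return c
def load(f): return np.load(f'pics/{f}.npy',allow_pickle=True).item()
def save(c,f,box=None,s=1):
    im=c['color'][...,::-1]
    if box: x,y,w,h=box; im=im[y:y+h,x:x+w]
    cv2.imwrite(f'pics/{f}.png',cv2.resize(im,None,fx=s,fy=s,interpolation=cv2.INTER_CUBIC))
E
python3 - <<'E'
from h import *
for n in('scene','top'):
    c=snap(n,n+'0'); save(c,n+'0',None,1.4); print(n,c['fx'],c['k1'],np.round(c['extrinsics'],3).tolist())
print(arm.sense())
E
```

```text
scene 500.2209226943506 -0.1886531392158768 [[-0.312, 0.95, -0.005, 129.691], [0.684, 0.221, -0.695, -358.72], [-0.66, -0.22, -0.719, 1457.069], [0.0, 0.0, 0.0, 1.0]]
top 424.5487776692983 -0.09387181392018643 [[0.014, -1.0, -0.001, 15.922], [-0.975, -0.013, -0.221, 615.9], [0.221, 0.004, -0.975, 836.131], [0.0, 0.0, 0.0, 1.0]]
{'clock': 0.1, 'joints': array([-1.16801370e+00,  3.20239430e-01,  1.56557438e+00, -3.89761074e-05,
        1.25737447e+00, -2.00406186e-02]), 'qd': array([ 1.22878533e-04, -2.61431885e-03, -1.13890201e-03, -1.32747135e-03,
        1.05693578e-05,  5.89805067e-05]), 'tau': array([-1.73571988e-05, -4.13332164e+01, -2.32509184e+01,  7.29207206e-02,
        4.21745866e-02, -5.99958594e-05]), 'eef_pos': array([ 235.73376834, -523.95899081,  213.19102557]), 'orientation': array([[ 9.11929149e-01,  4.10347160e-01, -6.59564356e-04],
       [ 4.10347690e-01, -9.11927991e-01,  1.45340292e-03],
       [-5.07543748e-06, -1.59605120e-03, -9.99998726e-01]]), 'contact_force': array([-0.59343073,  0.41636428,  0.03802216]), 'wrist_torque': array([0.01882555, 0.00599175, 0.02433041]), 'grip_width': 91.0356600222701}
```

View pics/scene0.png

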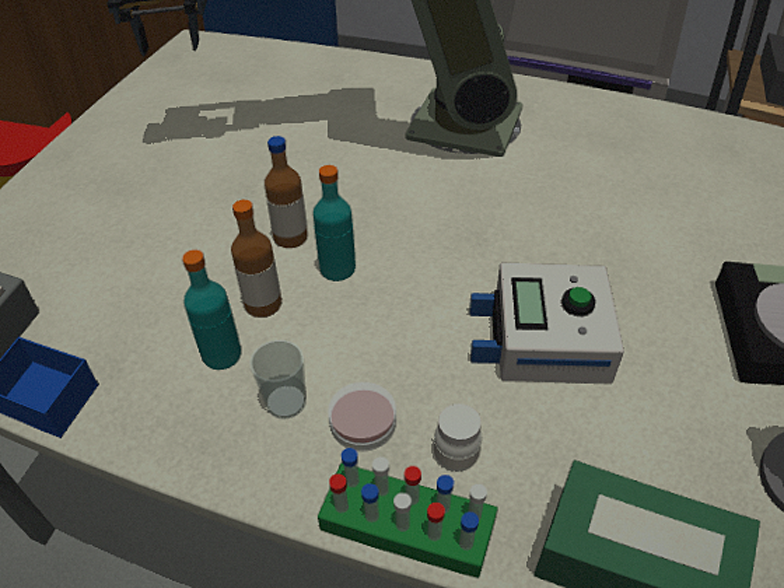

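View pics/top0.png

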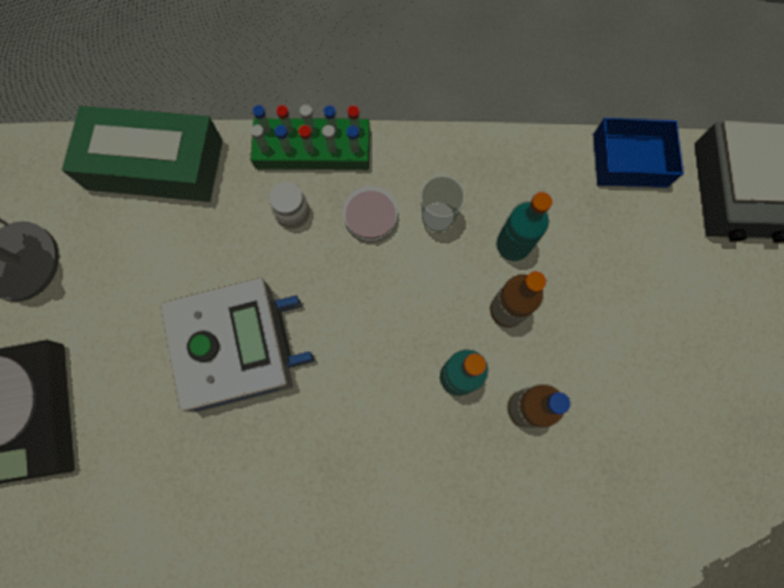

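The picture shows these candidates (px in the 1.4x scene view):
- brown/orange at (257,260), which matches the sample
- brown/blue at (286,195), the spare
- turquoise/orange at (210,310) and (333,225), the look-alikes

The reader is at (560,320). Next I'll check my choice and the measurements in a close crop.

```bash
python3 - <<'E'
from h import *
s=load('scene0');t=load('top0')
def crop(c,x,y,w,h,k): return cv2.resize(c['color'][y:y+h,x:x+w,::-1],None,fx=k,fy=k,interpolation=cv2.INTER_CUBIC)
A=crop(s,125,90,133,180,3)   # 399x540 bottles in scene
B=crop(t,110,190,130,110,3)   # 390x330 reader in top
C=crop(t,300,130,130,90,3) # 390x270
im=np.zeros((600,800,3),np.uint8); im[:540,:399]=A; im[:330,405:795]=B; im[330:600,405:795]=C
cv2.imwrite('pics/c1.png',im)
E
```

```text
(no output)
```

View pics/c1.png

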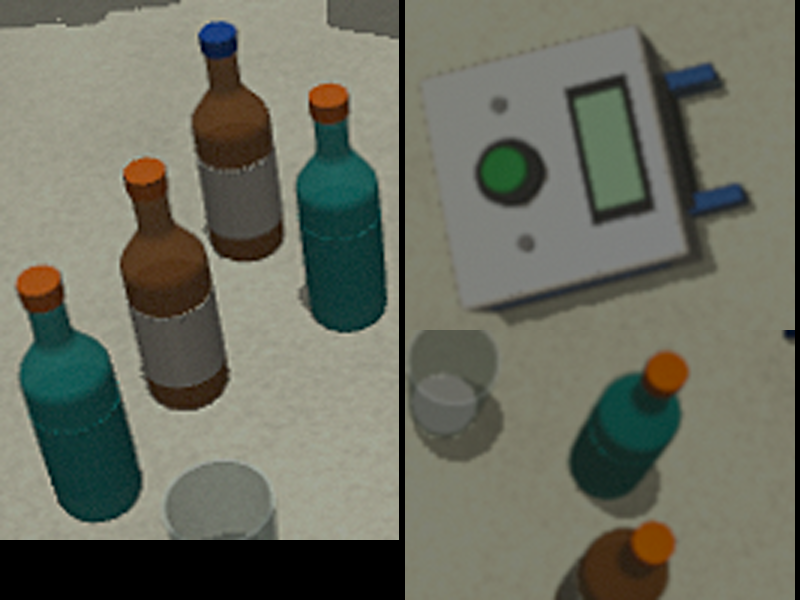

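The crop confirms the sample: brown glass, white label and orange cap, with the cap at crop (145,169) and the base at (188,385). The reader's corners, cheeks and button at (503,170) are all clear.

```bash
python3 - <<'E'
from h import *
from scipy.optimize import least_squares
s=load('scene0');t=load('top0')
S=lambda x,y:(125+x/3,90+y/3); T=lambda x,y:(110+(x-405)/3,190+y/3); U=lambda x,y:(300+(x-405)/3,130+(y-330)/3); V=lambda x,y:(x/1.4,y/1.4)
for n,a,b in [('sample',S(145,169),U(653,542)),('spare',S(218,33),V(559,403)),('tA',S(40,279),U(666,372)),('tB',S(328,97),V(474,365))]:
    print(n,ray(s,a,200)[:2].round(1),ray(t,b,200)[:2].round(1))
print('sample base edges z0', ray(s,S(188,385),0)[:2].round(1))
print('beaker',ray(t,V(440,217),0)[:2].round(),'dishes',ray(t,V(370,213),32)[:2].round(),'jar',ray(t,V(287,197),75)[:2].round())
# reader corners, local
tp=[T(640,27),T(423,78),T(468,310),T(690,255),T(719,78),T(747,193)]
sp=[V(500,263),V(601,266),V(622,352),V(501,352)]
def fit(l,obs,c):
    def f(p):
        cy,sy=np.cos(p[2]),np.sin(p[2]); l_=np.array(l,float)
        w=np.c_[p[0]+cy*l_[:,0]-sy*l_[:,1],p[1]+sy*l_[:,0]+cy*l_[:,1],l_[:,2]]
        return (proj(c,w)-np.array(obs)).ravel()
    r=least_squares(f,[450,150,1.5]);return r.x,r.fun.reshape(-1,2).round(1)
# x into bay ~ +y world; local y=+ is -x world
loc=[(37,-85,75),(200,-85,75),(200,85,75),(37,85,75),(-5,-46,40),(-5,46,40)]
p,r=fit(loc,tp,t);print('top',p,r.tolist())
cy,sy=np.cos(p[2]),np.sin(p[2])
b=np.array([p[0]+cy*145,p[1]+sy*145]);print('button pred',b)
for z in(80,85,90): print(z,ray(t,T(503,170),z)[:2],ray(s,V(579,297),z)[:2])
print('proj in scene x1.4',(proj(s,[(p[0]+cy*x-sy*y,p[1]+sy*x+cy*y,z) for x,y,z in loc])*1.4).round(0).tolist())
E
```

```text
sample [ 607.9 -169.9] [ 606.8 -168.9]
spare [ 452.8 -192.8] [ 448.9 -192.6]
tA [ 720.2 -182.4] [ 718.  -182.3]
tB [501.6 -86.6] [495.9 -85.7]
sample base edges z0 [ 611.1 -170. ]
beaker [767. -61.] dishes [761.  57.] jar [770. 187.]
top [566.08610249 155.48165481   1.83022202] [[1.2, -0.9], [-0.3, 0.2], [-1.8, 1.2], [1.0, 0.8], [0.1, -1.8], [-0.2, 0.3]]
button pred [528.88990415 295.62958676]
80 [531.75214512 304.59270005] [520.26062478 297.90248775]
85 [531.08539526 302.96481122] [525.32044879 297.75276397]
90 [530.41864541 301.33692238] [530.3802728  297.60304019]
proj in scene x1.4 [[503.0, 346.0], [623.0, 351.0], [605.0, 264.0], [499.0, 259.0], [470.0, 340.0], [470.0, 293.0]]
```

The reader's yaw fits at about 105°. The tool can only turn about the vertical, so before planning the push I need to know how far the gripper body overhangs the fingers.

```bash
python3 - <<'E'
from h import *
s=load('scene0');t=load('top0')
def crop(c,x,y,w,h,k): return cv2.resize(c['color'][y:y+h,x:x+w,::-1],None,fx=k,fy=k,interpolation=cv2.INTER_CUBIC)
im=np.zeros((600,800,3),np.uint8)
A=crop(s,60,0,200,60,4)*1.0; im[:240,:800]=np.clip(A*1.8,0,255)
im[240:600,:420]=crop(s,330,170,140,120,3)
B=crop(t,440,330,120,90,3)
im[240:510,430:790]=B
cv2.imwrite('pics/c2.png',im)
q=arm.sense();p=np.array(q['eef_pos']);R=np.array(q['orientation'])
P=lambda v:p+R@np.array(v)
for hx,hy in((38,89),(89,38)):
  print(hx,[((proj(s,[P((sx*hx,sy*hy,-79))])[0]-[60,0])*4).round().tolist() for sx in(1,-1) for sy in(1,-1)])
print(((proj(s,[P((0,52,0)),P((0,-52,0))])-[60,0])*4).round().tolist())
E
```

```text
38 [[79.0, 70.0], [353.0, 38.0], [105.0, 22.0], [367.0, -8.0]]
89 [[140.0, 95.0], [261.0, 81.0], [192.0, -16.0], [301.0, -29.0]]
[[172.0, 147.0], [325.0, 131.0]]
```

View pics/c2.png

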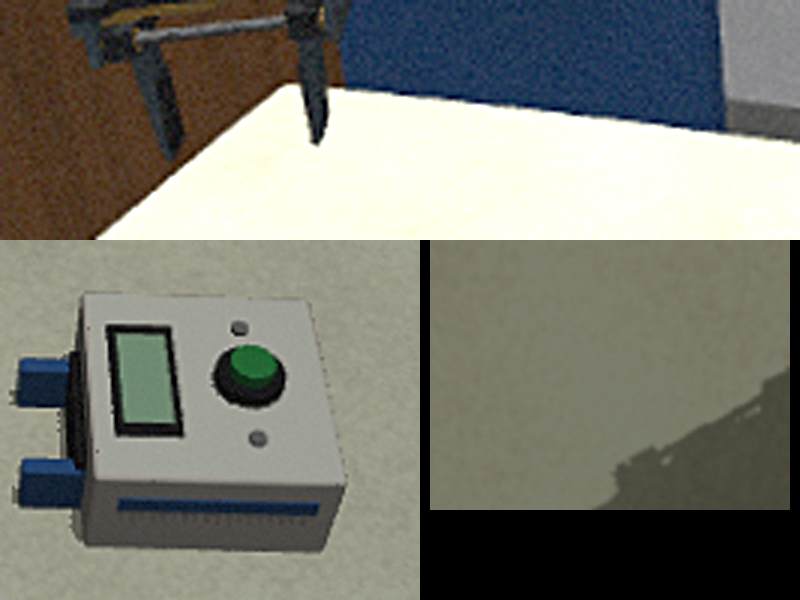

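The picture shows the gripper from (70,10) to (350,50), wide along the jaw axis, with thin rods between two finger carriages. I'll bring it to open bench, well clear of the bottles, for a better look at its shape.

Call:
{"fn": "servo_tool", "kwargs": {
  "motion": "0.5 1 0 0 0;0.5 1 0 0 0;0.5 1 0 0 0;0.5 1 0 0 0;0.5 1 0 0 0",
  "grip_force": 20
}}

```text
clock: 0.52
eef_pos: [327.7, -482.7, 213.5]
orientation: [[0.912, 0.41, -0.001], [0.41, -0.912, 0.001], [-0.0, -0.001, -1.0]]
contact_force: [-0.4, -0.1, -0.5]
grip_width: 60.8
```

Call:
{"fn": "servo_tool", "kwargs": {
  "motion": "0.5 1 0 0 0;0.5 1 0 0 0;0.5 1 0 0 0;0.5 1 0 0 0;0.5 1 0 0 0"
}}

```text
clock: 0.93
eef_pos: [419.0, -441.6, 213.5]
orientation: [[0.912, 0.41, -0.001], [0.41, -0.912, 0.001], [-0.0, -0.001, -1.0]]
contact_force: [-0.9, 0.4, 0.1]
grip_width: 46.1
```

Call:
{"fn": "servo_tool", "kwargs": {
  "motion": "0.5 1 0 0 0;0.5 1 0 0 0;0.5 1 0 0 0;0.5 1 0 0 0;0.5 1 0 0 0"
}}

```text
clock: 1.35
eef_pos: [510.1, -400.6, 213.4]
orientation: [[0.912, 0.41, -0.001], [0.41, -0.912, 0.001], [-0.001, -0.001, -1.0]]
contact_force: [-0.2, -0.2, 0.7]
grip_width: 45.7
```

Call:
{"fn": "servo_tool", "kwargs": {
  "motion": "0.5 0 0 1 -0.08;0.5 0 0 1 -0.08;0.5 0 0 1 -0.08;0.5 0 0 1 -0.08;0.5 0 0 1 -0.08"
}}

```text
clock: 1.77
eef_pos: [509.3, -400.9, 112.5]
orientation: [[0.516, 0.857, -0.001], [0.857, -0.516, 0.001], [0.0, -0.001, -1.0]]
contact_force: [-0.5, -0.4, -0.2]
grip_width: 45.7
```

Call:
{"fn": "servo_tool", "kwargs": {
  "motion": "0.5 0 0 0 -0.08;0.5 0 0 0 -0.08;0.5 0 0 0 -0.08;0.5 0 0 0 -0.08;0.5 0 0 0 -0.08"
}}

```text
clock: 2.18
eef_pos: [509.3, -401.0, 113.3]
orientation: [[-0.058, 0.998, -0.001], [0.998, 0.058, 0.001], [0.001, -0.001, -1.0]]
contact_force: [-0.9, -0.1, 0.8]
grip_width: 46.1
```

```bash
python3 - <<'E'
from h import *
q=arm.sense();print({k:np.round(q[k],3).tolist() for k in('clock','joints','eef_pos','orientation','grip_width')})
s=snap('scene','s1');t=snap('top','t1')
p=np.array(q['eef_pos']);a=proj(s,[p+[0,0,60]])[0].astype(int);b=proj(t,[p+[0,0,60]])[0].astype(int);print(a,b)
def crop(c,x,y,w,h,k):
    x=int(np.clip(x,0,560-w));y=int(np.clip(y,0,420-h));print(x,y); return cv2.resize(c['color'][y:y+h,x:x+w,::-1],None,fx=k,fy=k,interpolation=cv2.INTER_CUBIC)
im=np.hstack([crop(s,a[0]-66,a[1]-90,133,180,3),crop(t,b[0]-66,b[1]-90,133,180,3)])
cv2.imwrite('pics/c3.png',np.clip(im*1.5,0,255))
E
```

```text
{'clock': 2.183, 'joints': [-0.685, 0.506, 1.528, -0.0, 1.108, -0.743], 'eef_pos': [509.267, -401.023, 113.292], 'orientation': [[-0.058, 0.998, -0.001], [0.998, 0.058, 0.001], [0.001, -0.001, -1.0]], 'grip_width': 46.083}
[105 110] [501 256]
39 20
427 166[ WARN:0@4.828] global loadsave.cpp:1063 imwrite_ Unsupported depth image for selected encoder is fallbacked to CV_8U.
```

View pics/c3.png

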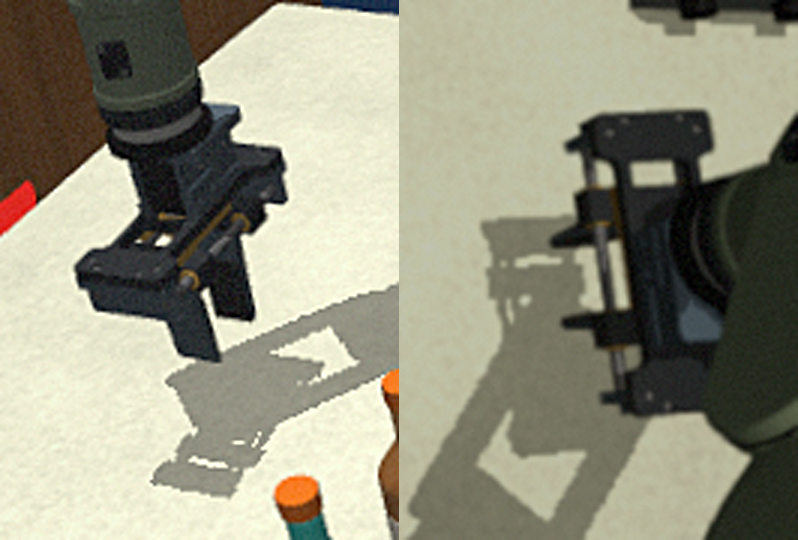

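The picture shows the body as a plate frame, 178 x 76 mm, starting 79 mm above the tips. It overhangs the finger fronts by 22 mm, so a vertical tool would hit the tall bottle up high and topple it. The fingers need roughly 20° of tilt, tips forward. The interface only turns about tool z, but at the edge of reach the arm "approaches as far as it can", and that may tilt the tool. I'll test this in free space near the inner reach limit, at azimuth about -80°.

Call:
{"fn": "servo_tool", "kwargs": {
  "motion": "0.5 0 -1 -1 0;0.5 0 -1 -1 0;0.5 0 -1 -1 0;0.5 0 -1 -1 0;0.5 0 -1 -1 0"
}}

```text
clock: 2.7
eef_pos: [408.6, -406.2, 214.6]
orientation: [[-0.049, 0.999, -0.001], [0.999, 0.049, 0.0], [0.0, -0.0, -1.0]]
contact_force: [0.4, -1.0, 0.1]
grip_width: 45.4
```

Call:
{"fn": "servo_tool", "kwargs": {
  "motion": "0.5 0 -1 0 0;0.5 0 -1 0 0;0.5 0 -1 0 0;0.5 0 -1 0 0;0.5 0 -1 0 0"
}}

```text
clock: 3.12
eef_pos: [308.7, -411.4, 213.8]
orientation: [[-0.048, 0.999, -0.0], [0.999, 0.048, 0.0], [0.0, -0.0, -1.0]]
contact_force: [0.6, -0.6, -0.2]
grip_width: 45.9
```

Call:
{"fn": "servo_tool", "kwargs": {
  "motion": "0.5 0 -1 0 0;0.5 0 -1 0 0;0.5 0 -1 0 0;0.5 0 -1 0 0;0.5 0 -1 0 0"
}}

```text
clock: 3.53
eef_pos: [208.9, -416.6, 213.8]
orientation: [[-0.049, 0.999, -0.0], [0.999, 0.049, 0.0], [0.0, -0.0, -1.0]]
contact_force: [-0.4, -0.3, -0.9]
grip_width: 45.8
```

Call:
{"fn": "servo_tool", "kwargs": {
  "motion": "0.5 0 -1 0 0;0.5 0 -1 0 0;0.5 0 -1 0 0;0.5 0 -1 0 0;0.5 0 -1 0 0"
}}

```text
clock: 3.95
eef_pos: [109.1, -421.8, 213.9]
orientation: [[-0.048, 0.999, 0.0], [0.999, 0.048, 0.0], [0.0, 0.0, -1.0]]
contact_force: [-0.2, 0.6, -0.0]
grip_width: 45.4
```

Call:
{"fn": "servo_tool", "kwargs": {
  "motion": "0.5 1 0 0 0;0.5 1 0 0 0;0.5 1 0 0 0;0.5 1 0 0 0;0.5 1 0 0 0"
}}

```text
clock: 4.37
eef_pos: [104.6, -321.0, 213.8]
orientation: [[-0.048, 0.999, 0.0], [0.999, 0.048, 0.0], [0.0, 0.0, -1.0]]
contact_force: [0.1, 0.0, 1.2]
grip_width: 45.6
```

```bash
python3 -c "
from h import *
q=arm.sense();print({k:np.round(q[k],3).tolist() for k in('clock','joints','eef_pos','orientation')})"
```

```text
{'clock': 4.367, 'joints': [-1.29, -0.066, 2.025, 0.0, 1.182, -1.338], 'eef_pos': [104.611, -321.047, 213.751], 'orientation': [[-0.048, 0.999, 0.0], [0.999, 0.048, 0.0], [0.0, 0.0, -1.0]]}
```

Call:
{"fn": "servo_tool", "kwargs": {
  "motion": "0.5 1 0 0 0;0.5 1 0 0 0;0.5 1 0 0 0;0.5 0 0 0 0;0.5 0 0 0 0"
}}

```text
clock: 4.78
eef_pos: [101.7, -262.0, 214.1]
orientation: [[-0.05, 0.999, 0.0], [0.999, 0.05, -0.001], [-0.002, 0.0, -1.0]]
contact_force: [-0.4, -0.1, 0.4]
grip_width: 45.7
```

```bash
python3 -c "
from h import *
q=arm.sense();print({k:np.round(q[k],3).tolist() for k in('clock','joints','eef_pos','orientation')})"
```

```text
{'clock': 4.783, 'joints': [-1.241, -0.169, 2.109, -0.0, 1.2, -1.292], 'eef_pos': [101.725, -262.013, 214.091], 'orientation': [[-0.05, 0.999, 0.0], [0.999, 0.05, -0.001], [-0.002, 0.0, -1.0]]}
```

Still vertical here, and the inner limit would bring the gripper close to the base. I'll use the outer reach limit instead, at azimuth about +100° and high up in free space, where any tilt would send the tips toward +y, the push direction.

Call:
{"fn": "servo_tool", "kwargs": {
  "motion": "0.5 0 1 -1 0;0.5 0 1 -1 0;0.5 0 1 -1 0;0.5 0 1 -1 0;0.5 0 1 -1 0"
}}

```text
clock: 5.2
eef_pos: [203.0, -258.0, 315.1]
orientation: [[-0.05, 0.999, 0.0], [0.999, 0.05, -0.001], [-0.001, 0.0, -1.0]]
contact_force: [-0.2, -0.3, 0.9]
grip_width: 45.5
```

Call:
{"fn": "servo_tool", "kwargs": {
  "motion": "0.5 0 1 -1 0;0.5 0 1 -1 0;0.5 0 1 -1 0;0.5 0 1 -1 0;0.5 0 1 -1 0"
}}

```text
clock: 5.62
eef_pos: [303.2, -252.7, 414.8]
orientation: [[-0.05, 0.999, 0.0], [0.999, 0.05, -0.001], [-0.001, 0.0, -1.0]]
contact_force: [0.4, -0.2, -0.2]
grip_width: 45.3
```

Call:
{"fn": "servo_tool", "kwargs": {
  "motion": "0.5 0 1 -1 0;0.5 0 1 -1 0;0.5 0 1 -1 0;0.5 0 1 -1 0;0.5 0 1 -1 0"
}}

```text
clock: 6.03
eef_pos: [403.2, -247.5, 514.5]
orientation: [[-0.05, 0.999, 0.0], [0.999, 0.05, -0.001], [-0.001, 0.0, -1.0]]
contact_force: [-0.0, 0.3, -0.0]
grip_width: 45.4
```

Call:
{"fn": "servo_tool", "kwargs": {
  "motion": "0.5 1 0 0 0;0.5 1 0 0 0;0.5 1 0 0 0;0.5 1 0 0 0;0.5 1 0 0 0"
}}

```text
clock: 6.45
eef_pos: [397.3, -146.8, 513.6]
orientation: [[-0.049, 0.999, 0.0], [0.999, 0.049, -0.0], [-0.0, 0.0, -1.0]]
contact_force: [0.7, -0.4, 0.3]
grip_width: 45.7
```

Call:
{"fn": "servo_tool", "kwargs": {
  "motion": "0.5 1 0 0 0;0.5 1 0 0 0;0.5 1 0 0 0;0.5 1 0 0 0;0.5 1 0 0 0"
}}

```text
clock: 6.87
eef_pos: [392.1, -46.5, 513.8]
orientation: [[-0.05, 0.999, 0.001], [0.999, 0.05, -0.0], [-0.0, 0.001, -1.0]]
contact_force: [-0.6, 0.6, 0.0]
grip_width: 45.6
```

Call:
{"fn": "servo_tool", "kwargs": {
  "motion": "0.5 1 0 0 0;0.5 1 0 0 0;0.5 1 0 0 0;0.5 1 0 0 0;0.5 1 0 0 0"
}}

```text
clock: 7.28
eef_pos: [387.0, 53.7, 513.8]
orientation: [[-0.05, 0.999, 0.001], [0.999, 0.05, -0.0], [-0.0, 0.001, -1.0]]
contact_force: [0.7, -0.3, -0.4]
grip_width: 45.7
```

Call:
{"fn": "servo_tool", "kwargs": {
  "motion": "0.5 1 0 0 0;0.5 1 0 0 0;0.5 1 0 0 0;0.5 1 0 0 0;0.5 1 0 0 0"
}}

```text
clock: 7.7
eef_pos: [381.8, 154.0, 513.7]
orientation: [[-0.05, 0.999, 0.001], [0.999, 0.05, -0.0], [-0.0, 0.001, -1.0]]
contact_force: [1.0, 0.0, -0.3]
grip_width: 45.7
```

Call:
{"fn": "servo_tool", "kwargs": {
  "motion": "0.5 0.8 -1 0 0;0.5 0.8 -1 0 0;0.5 0.8 -1 0 0;0.5 0.8 -1 0 0;0.5 0.8 -1 0 0"
}}

```text
clock: 8.12
eef_pos: [276.8, 228.6, 513.8]
orientation: [[-0.049, 0.999, 0.001], [0.999, 0.049, 0.0], [0.0, 0.001, -1.0]]
contact_force: [0.2, -0.2, 0.4]
grip_width: 45.5
```

Call:
{"fn": "servo_tool", "kwargs": {
  "motion": "0.5 0.8 -1 0 0;0.5 0.8 -1 0 0;0.5 0.8 -1 0 0;0.5 0.8 -1 0 0;0.5 0.8 -1 0 0"
}}

```text
clock: 8.53
eef_pos: [172.3, 303.7, 513.9]
orientation: [[-0.05, 0.999, 0.001], [0.999, 0.05, 0.001], [0.001, 0.001, -1.0]]
contact_force: [0.1, -0.4, 0.6]
grip_width: 45.7
```

Call:
{"fn": "servo_tool", "kwargs": {
  "motion": "0.5 0.6 -1 0 0;0.5 0.6 -1 0 0;0.5 0.6 -1 0 0;0.5 0.6 -1 0 0;0.5 0.6 -1 0 0"
}}

```text
clock: 8.95
eef_pos: [69.0, 358.6, 513.8]
orientation: [[-0.05, 0.999, 0.0], [0.999, 0.05, 0.001], [0.001, 0.0, -1.0]]
contact_force: [-0.1, 0.5, -0.3]
grip_width: 45.4
```

Call:
{"fn": "servo_tool", "kwargs": {
  "motion": "0.5 0 -1 0 0;0.5 0 -1 0 0;0.5 0 -1 0 0;0.5 0 -1 0 0;0.5 0 -1 0 0"
}}

```text
clock: 9.37
eef_pos: [-31.1, 353.0, 513.8]
orientation: [[-0.05, 0.999, 0.0], [0.999, 0.05, 0.001], [0.001, 0.0, -1.0]]
contact_force: [0.1, 0.4, -0.4]
grip_width: 45.9
```

```bash
python3 -c "
from h import *
q=arm.sense();print({k:np.round(q[k],3).tolist() for k in('clock','joints','eef_pos','orientation')})"
```

```text
{'clock': 9.367, 'joints': [1.626, -0.078, 1.299, -0.0, 1.92, 1.577], 'eef_pos': [-31.114, 352.975, 513.847], 'orientation': [[-0.05, 0.999, 0.0], [0.999, 0.05, 0.001], [0.001, 0.0, -1.0]]}
```

Call:
{"fn": "servo_tool", "kwargs": {
  "motion": "0.5 0 0 -1 0;0.5 0 0 -1 0;0.5 0 0 -1 0;0.5 0 0 -1 0;0.5 0 0 -1 0"
}}

```text
clock: 9.78
eef_pos: [-30.3, 353.0, 614.7]
orientation: [[-0.05, 0.999, 0.0], [0.999, 0.05, 0.001], [0.001, 0.0, -1.0]]
contact_force: [0.1, 0.9, -0.0]
grip_width: 46.0
```

Call:
{"fn": "servo_tool", "kwargs": {
  "motion": "0.5 0 0 -1 0;0.5 0 0 -1 0;0.5 0 0 -1 0;0.5 0 0 -0.5 0;0.5 0 0 -0.5 0"
}}

```text
clock: 10.2
eef_pos: [-30.2, 353.3, 694.5]
orientation: [[-0.05, 0.999, 0.0], [0.999, 0.05, 0.002], [0.002, 0.0, -1.0]]
contact_force: [0.4, -0.5, 0.6]
grip_width: 45.5
```

Call:
{"fn": "servo_tool", "kwargs": {
  "motion": "0.5 0 0 -0.5 0;0.5 0 0 -0.5 0;0.5 0 0 -0.5 0;0.5 0 0 -0.5 0;0.5 0 0 -0.5 0"
}}

```text
clock: 10.62
eef_pos: [-30.1, 353.4, 734.7]
orientation: [[-0.05, 0.999, -0.0], [0.999, 0.05, 0.009], [0.009, 0.0, -1.0]]
contact_force: [-0.3, -1.0, 0.2]
grip_width: 45.6
```

Call:
{"fn": "servo_tool", "kwargs": {
  "motion": "0.5 0 0 -0.5 0;0.5 0 0 -0.5 0;0.5 0 0 -0.5 0;0.5 0 0 -0.5 0;0.5 0 0 -0.5 0"
}}

```text
clock: 11.03
eef_pos: [-29.4, 340.1, 742.7]
orientation: [[-0.052, 0.999, -0.002], [0.998, 0.052, 0.032], [0.032, -0.0, -0.999]]
contact_force: [0.7, 0.2, 0.0]
grip_width: 45.7
```

```bash
python3 -c "
from h import *
q=arm.sense();print({k:np.round(q[k],3).tolist() for k in('clock','joints','eef_pos','orientation')})"
```

```text
{'clock': 11.033, 'joints': [1.623, 0.194, 0.291, 0.001, 2.625, 1.572], 'eef_pos': [-29.372, 340.13, 742.72], 'orientation': [[-0.052, 0.999, -0.002], [0.998, 0.052, 0.032], [0.032, -0.0, -0.999]]}
```

The tool starts to tilt at the limit, tips toward +y. I'll press on inward and up to see if the tilt grows.

Call:
{"fn": "servo_tool", "kwargs": {
  "motion": "0.5 -1 0 -0.5 0;0.5 -1 0 -0.5 0;0.5 -1 0 -0.5 0;0.5 -1 0 -0.5 0;0.5 -1 0 -0.5 0"
}}

```text
clock: 11.45
eef_pos: [-23.8, 235.3, 758.1]
orientation: [[-0.052, 0.999, -0.003], [0.997, 0.052, 0.051], [0.051, -0.0, -0.999]]
contact_force: [0.4, -0.5, 0.3]
grip_width: 45.6
```

Call:
{"fn": "servo_tool", "kwargs": {
  "motion": "0.5 -1 0 -0.5 0;0.5 -1 0 -0.5 0;0.5 -1 0 -0.5 0;0.5 -1 0 -0.5 0;0.5 -1 0 -0.5 0"
}}

```text
clock: 11.87
eef_pos: [-19.0, 136.7, 758.0]
orientation: [[-0.052, 0.999, -0.004], [0.996, 0.052, 0.079], [0.079, -0.0, -0.997]]
contact_force: [-0.3, -0.7, 0.5]
grip_width: 45.2
```

```bash
python3 -c "
from h import *
q=arm.sense();print({k:np.round(q[k],3).tolist() for k in('clock','joints','eef_pos','orientation')})"
```

```text
{'clock': 11.867, 'joints': [1.626, -0.15, 0.587, -0.0, 2.625, 1.574], 'eef_pos': [-19.011, 136.693, 757.979], 'orientation': [[-0.052, 0.999, -0.004], [0.996, 0.052, 0.079], [0.079, -0.0, -0.997]]}
```

Call:
{"fn": "servo_tool", "kwargs": {
  "motion": "0.5 0 0 -1 0;0.5 0 0 -1 0;0.5 0 0 -1 0;0.5 0 0 -1 0;0.5 0 0 -1 0"
}}

```text
clock: 12.28
eef_pos: [-20.7, 143.5, 771.1]
orientation: [[-0.052, 0.999, -0.006], [0.99, 0.052, 0.132], [0.132, 0.0, -0.991]]
contact_force: [-0.0, 0.7, -0.6]
grip_width: 45.2
```

```bash
python3 -c "
from h import *
q=arm.sense();print({k:np.round(q[k],3).tolist() for k in('clock','joints','eef_pos','orientation')})"
```

```text
{'clock': 12.283, 'joints': [1.641, -0.135, 0.519, -0.006, 2.625, 1.584], 'eef_pos': [-20.66, 143.516, 771.07], 'orientation': [[-0.052, 0.999, -0.006], [0.99, 0.052, 0.132], [0.132, 0.0, -0.991]]}
```

Each row past the limit adds tilt and it stays (now 7.6°). I need about 20°, so I'll continue.

Call:
{"fn": "servo_tool", "kwargs": {
  "motion": "0.5 0 0 -1 0;0.5 0 0 -1 0;0.5 0 0 -1 0;0.5 0 0 -1 0;0.5 0 0 -1 0"
}}

```text
clock: 12.7
eef_pos: [-21.6, 139.1, 783.8]
orientation: [[-0.051, 0.999, -0.009], [0.981, 0.052, 0.188], [0.189, 0.0, -0.982]]
contact_force: [-0.3, -0.6, 0.7]
grip_width: 45.5
```

Call:
{"fn": "servo_tool", "kwargs": {
  "motion": "0.5 0 0 -1 0;0.5 0 0 -1 0;0.5 0 0 -1 0;0.5 0 0 -1 0;0.5 0 0 -1 0"
}}

```text
clock: 13.12
eef_pos: [-22.1, 131.1, 795.2]
orientation: [[-0.05, 0.999, -0.013], [0.969, 0.052, 0.242], [0.242, -0.0, -0.97]]
contact_force: [1.7, 0.4, -0.3]
grip_width: 45.7
```

```bash
python3 -c "
from h import *
q=arm.sense();print({k:np.round(q[k],3).tolist() for k in('clock','joints','eef_pos','orientation')})"
```

```text
{'clock': 13.117, 'joints': [1.693, -0.144, 0.416, -0.034, 2.625, 1.61], 'eef_pos': [-22.062, 131.087, 795.161], 'orientation': [[-0.05, 0.999, -0.013], [0.969, 0.052, 0.242], [0.242, -0.0, -0.97]]}
```

The tilt approach works (14° so far). The body is 178 mm wide and the gap between the two turquoise bottles is only about 181 mm, so the long side must lie along the push. That means closed fingers and about 43° of tilt. I'll continue tilting.

Call:
{"fn": "servo_tool", "kwargs": {
  "motion": "1 0 0 -1 0;1 0 0 -1 0;1 0 0 -1 0;1 0 0 -1 0;1 0 0 -1 0"
}}

```text
clock: 13.53
eef_pos: [-21.3, 119.1, 805.6]
orientation: [[-0.05, 0.999, -0.018], [0.955, 0.053, 0.293], [0.294, -0.003, -0.956]]
contact_force: [-0.2, 0.4, 0.2]
grip_width: 15.1
```

Call:
{"fn": "servo_tool", "kwargs": {
  "motion": "1 0 0 -1 0;1 0 0 -1 0;1 0 0 -1 0;1 0 0 -1 0;1 0 0 -1 0"
}}

```text
clock: 13.95
eef_pos: [-18.2, 103.6, 814.9]
orientation: [[-0.048, 0.999, -0.025], [0.938, 0.054, 0.343], [0.344, -0.007, -0.939]]
contact_force: [-0.4, 0.3, -0.6]
grip_width: 0.7
```

Call:
{"fn": "servo_tool", "kwargs": {
  "motion": "1 0 0 -1 0;1 0 0 -1 0;1 0 0 -1 0;1 0 0 -1 0;1 0 0 -1 0"
}}

```text
clock: 14.37
eef_pos: [-15.2, 84.9, 823.1]
orientation: [[-0.047, 0.998, -0.031], [0.919, 0.055, 0.392], [0.393, -0.01, -0.92]]
contact_force: [-0.0, 0.5, -0.7]
grip_width: 0.8
```

```bash
python3 -c "
from h import *
q=arm.sense();print({k:np.round(q[k],3).tolist() for k in('clock','joints','eef_pos','orientation')})"
```

```text
{'clock': 14.367, 'joints': [1.716, -0.2, 0.313, -0.053, 2.625, 1.611], 'eef_pos': [-15.163, 84.911, 823.121], 'orientation': [[-0.047, 0.998, -0.031], [0.919, 0.055, 0.392], [0.393, -0.01, -0.92]]}
```

Call:
{"fn": "servo_tool", "kwargs": {
  "motion": "1 0 0 -1 0;1 0 0 -1 0;1 0 0 -1 0;1 0 0 -1 0;1 0 0 -1 0"
}}

```text
clock: 14.78
eef_pos: [-12.2, 63.5, 830.0]
orientation: [[-0.045, 0.998, -0.036], [0.897, 0.057, 0.438], [0.44, -0.013, -0.898]]
contact_force: [-0.5, 0.3, -1.3]
grip_width: 0.3
```

Call:
{"fn": "servo_tool", "kwargs": {
  "motion": "1 0 0 -1 0;1 0 0 -1 0;1 0 0 -1 0;1 0 0 -1 0;1 0 0 -1 0"
}}

```text
clock: 15.2
eef_pos: [-9.2, 39.8, 835.6]
orientation: [[-0.043, 0.998, -0.041], [0.873, 0.058, 0.483], [0.485, -0.015, -0.874]]
contact_force: [0.5, -0.3, 0.2]
grip_width: 0.3
```

Call:
{"fn": "servo_tool", "kwargs": {
  "motion": "1 0 0 -1 0;1 0 0 -1 0;1 0 0 -1 0;1 0 0 -1 0;1 0 0 -1 0"
}}

```text
clock: 15.62
eef_pos: [-6.1, 14.3, 839.7]
orientation: [[-0.041, 0.998, -0.045], [0.848, 0.059, 0.527], [0.528, -0.017, -0.849]]
contact_force: [0.1, -0.4, -0.1]
grip_width: 0.3
```

```bash
python3 -c "
from h import *
q=arm.sense();print({k:np.round(q[k],3).tolist() for k in('clock','joints','eef_pos','orientation')})"
```

```text
{'clock': 15.617, 'joints': [1.698, -0.292, 0.252, -0.044, 2.625, 1.599], 'eef_pos': [-6.093, 14.3, 839.741], 'orientation': [[-0.041, 0.998, -0.045], [0.848, 0.059, 0.527], [0.528, -0.017, -0.849]]}
```

Call:
{"fn": "servo_tool", "kwargs": {
  "motion": "1 0 0 -1 0;1 0 0 -1 0;1 0 0 -1 0;1 0 0 -1 0;1 0 0 -1 0"
}}

```text
clock: 16.03
eef_pos: [-3.0, -12.7, 842.4]
orientation: [[-0.039, 0.998, -0.05], [0.82, 0.06, 0.569], [0.57, -0.019, -0.821]]
contact_force: [-0.1, -0.4, -0.5]
grip_width: 0.4
```

Call:
{"fn": "servo_tool", "kwargs": {
  "motion": "1 0 0 -1 0;1 0 0 -1 0;1 0 0 -1 0;1 0 0 -1 0;1 0 0 -1 0"
}}

```text
clock: 16.45
eef_pos: [0.2, -41.0, 843.4]
orientation: [[-0.036, 0.998, -0.054], [0.791, 0.061, 0.609], [0.611, -0.02, -0.792]]
contact_force: [-0.0, 0.4, 0.2]
grip_width: 0.8
```

Call:
{"fn": "servo_tool", "kwargs": {
  "motion": "1 0 0 -1 0;1 0 0 -1 0;1 0 0 -1 0;1 0 0 -1 0;1 0 0 -1 0"
}}

```text
clock: 16.87
eef_pos: [3.4, -70.1, 842.9]
orientation: [[-0.033, 0.998, -0.057], [0.76, 0.062, 0.647], [0.649, -0.022, -0.761]]
contact_force: [0.1, 0.2, 0.4]
grip_width: 0.5
```

Call:
{"fn": "servo_tool", "kwargs": {
  "motion": "1 0 0 -1 0;1 0 0 -1 0;1 0 0 -1 0;1 0 0 -1 0;1 0 0 -1 0"
}}

```text
clock: 17.28
eef_pos: [6.6, -101.5, 839.2]
orientation: [[-0.031, 0.998, -0.06], [0.73, 0.064, 0.681], [0.683, -0.023, -0.73]]
contact_force: [0.5, -0.1, 0.1]
grip_width: 0.4
```

```bash
python3 -c "
from h import *
q=arm.sense();print({k:np.round(q[k],3).tolist() for k in('clock','joints','eef_pos','orientation')})"
```

```text
{'clock': 17.283, 'joints': [1.687, -0.451, 0.215, -0.038, 2.625, 1.592], 'eef_pos': [6.626, -101.474, 839.219], 'orientation': [[-0.031, 0.998, -0.06], [0.73, 0.064, 0.681], [0.683, -0.023, -0.73]]}
```

Tilt is now 43°, pointing at azimuth 95°. Before swinging round I'll check joint ranges along the planned route with a simple kinematic model.

```bash
cat > kin.py <<'E'
import numpy as np
from scipy.optimize import least_squares
from scipy.spatial.transform import Rotation as Ro
lo=np.array([-3.11,-.84,.21,-1.34,.05,-2.56]);hi=np.array([3.11,2.01,2.61,4.49,2.63,2.56])
def fk(q,L):
    h,L1,L2,T,off=L
    R1=Ro.from_euler('Z',q[0]); A=R1*Ro.from_euler('Y',q[1]); B=R1*Ro.from_euler('Y',q[1]+q[2])
    t=B*Ro.from_euler('ZYZ',[q[3],q[4],q[5]]) 
    p=np.array([0,0,h])+A.apply([0,0,L1])+B.apply([off,0,L2])+t.apply([0,0,T])
    return p,t
data=[([-1.168,.32,1.565,0,1.257,-.02],[235.7,-524,213.2]),([-.685,.506,1.528,0,1.108,-.743],[509.3,-401,113.3]),([-1.29,-.066,2.025,0,1.182,-1.338],[104.6,-321,213.75]),
([-1.241,-.169,2.109,0,1.2,-1.292],[101.7,-262,214.1]),([1.626,-.078,1.299,0,1.92,1.577],[-31.1,353,513.8]),([1.623,.194,.291,.001,2.625,1.572],[-29.4,340.1,742.7]),([1.626,-.15,.587,0,2.625,1.574],[-19,136.7,758]),([1.716,-.2,.313,-.053,2.625,1.611],[-15.16,84.9,823.1]),([1.687,-.451,.215,-.038,2.625,1.592],[6.6,-101.5,839.2])]
r=least_squares(lambda L:np.concatenate([fk(q,L)[0]-p for q,p in data]),[180,585,410,363,0])
L=r.x
R0=np.array([[-.031,.998,-.06],[.73,.064,.681],[.683,-.023,-.73]])
C=Ro.from_matrix(fk(data[-1][0],L)[1].as_matrix().T@R0)   # tool = t*C
def ik(p,R,q0):
    Rm=Ro.from_matrix(R) if not isinstance(R,Ro) else R
    def f(q):
        P,t=fk(q,L); return np.r_[(P-p)/100,((t*C).inv()*Rm).as_rotvec()]
    s=least_squares(f,np.clip(q0,lo+1e-6,hi-1e-6),bounds=(lo,hi)); return s.x,np.abs(s.fun).max()
E
python3 - <<'E'
from kin import *
print(L.round(1),np.abs(r.fun).max().round(1),C.as_matrix().round(2).tolist())
Ra=Ro.from_matrix(R0)
q=np.array(data[-1][0]); 
def go(a,b,n,turn0,turn1):
    global q
    for k in range(1,n+1):
        u=k/n;p=np.array(a)*(1-u)+np.array(b)*u;R=Ra*Ro.from_euler('z',turn0*(1-u)+turn1*u,degrees=True)
        qn,e=ik(p,R,q); 
        if k%max(1,n//4)==0 or e>.02: print(p.round(),qn.round(2),'err',round(e,3),'step',np.abs(qn-q).max().round(2))
        q=qn
W=[[6.6,-101,839],[-52,597,839],[330,400,600],[500,0,450],[612,-240,300],[612,-240,20],[570,115,20],[570,60,300],[528,299,300],[528,299,85]]
T=[0,0,0,45,85,85,85,85,85,85]
for i in range(len(W)-1): print('seg',i);go(W[i],W[i+1],16,T[i],T[i+1])
E
```

```text
[139.5 590.7 416.9 333.5  25.6] 11.5 [[0.0, -1.0, -0.0], [1.0, 0.0, -0.0], [0.0, -0.0, 1.0]]
seg 0
[ -8.  74. 839.] [ 1.65 -0.43  0.6   0.01  2.22  1.6 ] err 0.0 step 0.08
[-23. 248. 839.] [ 1.69 -0.28  0.67 -0.02  2.    1.62] err 0.0 step 0.07
[-37. 422. 839.] [ 1.66 -0.05  0.55  0.    1.89  1.6 ] err 0.0 step 0.07
[-52. 597. 839.] [1.66 0.26 0.21 0.   1.88 1.6 ] err 0.042 step 0.07
seg 1
[ 44. 548. 779.] [1.37 0.05 0.68 0.19 1.68 1.42] err 0.0 step 0.1
[139. 498. 720.] [ 1.04 -0.05  0.97  0.41  1.57  1.13] err 0.0 step 0.09
[234. 449. 660.] [ 0.72 -0.07  1.15  0.59  1.56  0.81] err 0.0 step 0.08
[330. 400. 600.] [ 0.46 -0.02  1.25  0.69  1.58  0.53] err 0.0 step 0.07
seg 2
[372. 300. 562.] [ 0.18 -0.02  1.35  0.75  1.68  0.47] err 0.0 step 0.07
[415. 200. 525.] [-0.06  0.03  1.38  0.76  1.79  0.42] err 0.0 step 0.06
[458. 100. 488.] [-0.26  0.13  1.37  0.74  1.86  0.42] err 0.0 step 0.04
[500.   0. 450.] [-0.41  0.26  1.29  0.69  1.92  0.45] err 0.0 step 0.03
seg 3
[528. -60. 412.] [-0.48  0.35  1.25  0.66  1.93  0.54] err 0.0 step 0.02
[ 556. -120.  375.] [-0.54  0.45  1.18  0.63 
[... 951 characters left out ...]
  74. 230.] [-0.25  0.43  1.59  0.7   1.46  0.97] err 0.0 step 0.03
[570.  60. 300.] [-0.28  0.38  1.48  0.69  1.6   1.06] err 0.0 step 0.03
seg 7
[560. 120. 300.] [-0.18  0.35  1.54  0.72  1.52  1.11] err 0.0 step 0.02
[549. 180. 300.] [-0.08  0.32  1.58  0.75  1.45  1.17] err 0.0 step 0.03
[538. 239. 300.] [0.02 0.3  1.61 0.77 1.37 1.24] err 0.0 step 0.03
[528. 299. 300.] [0.13 0.29 1.62 0.79 1.3  1.31] err 0.0 step 0.03
seg 8
[528. 299. 246.] [0.13 0.33 1.7  0.82 1.21 1.22] err 0.0 step 0.02
[528. 299. 192.] [0.13 0.38 1.78 0.86 1.13 1.12] err 0.0 step 0.03
[528. 299. 139.] [0.13 0.44 1.84 0.91 1.05 1.01] err 0.0 step 0.03
[528. 299.  85.] [0.13 0.51 1.89 0.97 0.98 0.89] err 0.0 step 0.03
```

The model fits to about 1 cm and the whole route stays inside the joint ranges. I'll cross over, then swing round.

Call:
{"fn": "servo_tool", "kwargs": {
  "motion": "1 0.8 -0.03 0.78 0;1 0.8 -0.03 0.78 0;1 0.8 -0.03 0.78 0;1 0.8 -0.03 0.78 0;1 0.8 -0.03 0.78 0"
}}

```text
clock: 17.7
eef_pos: [-3.6, 11.0, 836.6]
orientation: [[-0.031, 0.998, -0.06], [0.73, 0.064, 0.68], [0.682, -0.023, -0.731]]
contact_force: [0.3, -0.8, 0.2]
grip_width: 0.5
```

Call:
{"fn": "servo_tool", "kwargs": {
  "motion": "1 0.8 -0.03 0.78 0;1 0.8 -0.03 0.78 0;1 0.8 -0.03 0.78 0;1 0.8 -0.03 0.78 0;1 0.8 -0.03 0.78 0"
}}

```text
clock: 18.12
eef_pos: [-13.8, 122.6, 834.3]
orientation: [[-0.031, 0.998, -0.06], [0.731, 0.063, 0.68], [0.682, -0.023, -0.731]]
contact_force: [0.4, -0.9, -0.2]
grip_width: 0.5
```

Call:
{"fn": "servo_tool", "kwargs": {
  "motion": "1 0.8 -0.03 0.78 0;1 0.8 -0.03 0.78 0;1 0.8 -0.03 0.78 0;1 0.8 -0.03 0.78 0;1 0.8 -0.03 0.78 0"
}}

```text
clock: 18.53
eef_pos: [-19.3, 206.9, 829.8]
orientation: [[-0.029, 0.998, -0.055], [0.738, 0.058, 0.672], [0.674, -0.021, -0.738]]
contact_force: [1.5, -0.8, -0.5]
grip_width: 0.8
```

Call:
{"fn": "servo_tool", "kwargs": {
  "motion": "1 0.8 -0.03 0.78 0;1 0.8 -0.03 0.78 0;1 0.8 -0.03 0.78 0;1 0.8 -0.03 0.78 0;1 0.8 -0.03 0.78 0"
}}

```text
clock: 18.95
eef_pos: [-35.9, 291.9, 826.6]
orientation: [[-0.032, 0.998, -0.049], [0.738, 0.057, 0.672], [0.674, -0.015, -0.739]]
contact_force: [-1.0, 0.1, 0.6]
grip_width: 0.7
```

Call:
{"fn": "servo_tool", "kwargs": {
  "motion": "1 0.8 -0.03 0.78 0;1 0.8 -0.03 0.78 0;1 0.8 -0.03 0.78 0;1 0.8 -0.03 0.78 0;1 0.8 -0.03 0.78 0"
}}

```text
clock: 19.37
eef_pos: [-46.5, 404.7, 821.9]
orientation: [[-0.034, 0.998, -0.05], [0.74, 0.059, 0.67], [0.672, -0.014, -0.74]]
contact_force: [0.3, 0.6, 0.0]
grip_width: 0.2
```

```bash
python3 -c "
from h import *
q=arm.sense();print({k:np.round(q[k],3).tolist() for k in('clock','joints','eef_pos','orientation')})"
```

```text
{'clock': 19.367, 'joints': [1.671, -0.1, 0.655, -0.018, 1.85, 1.606], 'eef_pos': [-46.457, 404.664, 821.858], 'orientation': [[-0.034, 0.998, -0.05], [0.74, 0.059, 0.67], [0.672, -0.014, -0.74]]}
```

Call:
{"fn": "servo_tool", "kwargs": {
  "motion": "1 -0.3 0.7 0.27 0;1 -0.3 0.7 0.27 0;1 -0.3 0.7 0.27 0;1 -0.3 0.7 0.27 0;1 -0.3 0.7 0.27 0"
}}

```text
clock: 19.78
eef_pos: [23.9, 403.6, 780.3]
orientation: [[-0.034, 0.998, -0.051], [0.74, 0.059, 0.67], [0.672, -0.015, -0.74]]
contact_force: [-0.2, -0.2, 0.0]
grip_width: 0.6
```

Call:
{"fn": "servo_tool", "kwargs": {
  "motion": "1 -0.44 1 0.38 0;1 -0.44 1 0.38 0;1 -0.44 1 0.38 0;1 -0.44 1 0.38 0;1 -0.44 1 0.38 0"
}}

```text
clock: 20.2
eef_pos: [124.1, 401.9, 720.9]
orientation: [[-0.032, 0.998, -0.05], [0.74, 0.058, 0.671], [0.672, -0.016, -0.74]]
contact_force: [0.4, -0.2, 0.1]
grip_width: 0.4
```

Call:
{"fn": "servo_tool", "kwargs": {
  "motion": "1 -0.44 1 0.38 0;1 -0.44 1 0.38 0;1 -0.44 1 0.38 0;1 -0.44 1 0.38 0;1 -0.44 1 0.38 0"
}}

```text
clock: 20.62
eef_pos: [223.6, 400.8, 661.5]
orientation: [[-0.032, 0.998, -0.051], [0.74, 0.058, 0.67], [0.672, -0.016, -0.74]]
contact_force: [0.1, 0.1, -0.2]
grip_width: 0.5
```

Call:
{"fn": "servo_tool", "kwargs": {
  "motion": "1 -0.44 1 0.38 0;1 -0.44 1 0.38 0;1 -0.44 1 0.38 0;1 -0.44 1 0.38 0;1 -0.44 1 0.38 0"
}}

```text
clock: 21.03
eef_pos: [322.8, 399.7, 602.1]
orientation: [[-0.032, 0.998, -0.051], [0.74, 0.058, 0.67], [0.672, -0.016, -0.74]]
contact_force: [-0.6, 0.5, 0.4]
grip_width: 0.6
```

Call:
{"fn": "servo_tool", "kwargs": {
  "motion": "1 0 0 0 0.08;1 0 0 0 0.08;1 0 0 0 0.08;1 0 0 0 0.08;1 0 0 0 0.08"
}}

```text
clock: 21.45
eef_pos: [322.0, 399.9, 602.6]
orientation: [[0.542, 0.839, -0.052], [0.642, -0.373, 0.67], [0.543, -0.396, -0.74]]
contact_force: [-0.4, -0.6, -0.1]
grip_width: 0.3
```

Call:
{"fn": "servo_tool", "kwargs": {
  "motion": "1 0 0 0 0.08;1 0 0 0 0.08;1 0 0 0 0.08;1 0 0 0 0.08;1 0 0 0 0.08"
}}

```text
clock: 21.87
eef_pos: [321.9, 399.9, 602.6]
orientation: [[0.921, 0.387, -0.052], [0.319, -0.67, 0.67], [0.224, -0.634, -0.74]]
contact_force: [-0.7, 0.5, 0.4]
grip_width: 0.4
```

```bash
python3 -c "
from h import *
q=arm.sense();print({k:np.round(q[k],3).tolist() for k in('clock','joints','eef_pos','orientation')})"
```

```text
{'clock': 21.867, 'joints': [0.446, -0.032, 1.252, 0.678, 1.597, 1.733], 'eef_pos': [321.873, 399.891, 602.644], 'orientation': [[0.921, 0.387, -0.052], [0.319, -0.67, 0.67], [0.224, -0.634, -0.74]]}
```

Call:
{"fn": "servo_tool", "kwargs": {
  "motion": "1 0 0 0 0.08;1 0 0 0 0.08;1 0 0 0 0.02;1 0.24 0.93 -0.23 0;1 0.24 0.93 -0.23 0"
}}

```text
clock: 22.28
eef_pos: [336.4, 367.8, 585.2]
orientation: [[0.989, 0.135, -0.052], [0.135, -0.729, 0.671], [0.052, -0.671, -0.74]]
contact_force: [-0.3, 0.4, -0.2]
grip_width: 0.3
```

Call:
{"fn": "servo_tool", "kwargs": {
  "motion": "1 0.24 0.93 -0.23 0;1 0.24 0.93 -0.23 0;1 0.24 0.93 -0.23 0;1 0.24 0.93 -0.23 0;1 0.24 0.93 -0.23 0"
}}

```text
clock: 22.7
eef_pos: [374.4, 286.8, 540.6]
orientation: [[0.99, 0.133, -0.052], [0.133, -0.73, 0.671], [0.051, -0.671, -0.74]]
contact_force: [-0.4, 0.9, 0.4]
grip_width: 0.5
```

Call:
{"fn": "servo_tool", "kwargs": {
  "motion": "1 0.24 0.93 -0.23 0;1 0.24 0.93 -0.23 0;1 0.24 0.93 -0.23 0;1 0.24 0.93 -0.23 0;1 0.24 0.93 -0.23 0"
}}

```text
clock: 23.12
eef_pos: [411.7, 206.6, 496.4]
orientation: [[0.99, 0.132, -0.052], [0.133, -0.73, 0.671], [0.051, -0.671, -0.74]]
contact_force: [0.2, -1.3, -0.6]
grip_width: 0.7
```

Call:
{"fn": "servo_tool", "kwargs": {
  "motion": "1 0.24 0.93 -0.23 0;1 0.24 0.93 -0.23 0;1 0.24 0.93 -0.23 0;1 0.24 0.93 -0.23 0;1 0.24 0.93 -0.23 0"
}}

```text
clock: 23.53
eef_pos: [449.0, 126.6, 452.2]
orientation: [[0.99, 0.132, -0.052], [0.133, -0.729, 0.671], [0.051, -0.671, -0.74]]
contact_force: [0.4, -0.1, 0.5]
grip_width: 0.3
```

Call:
{"fn": "servo_tool", "kwargs": {
  "motion": "1 0.24 0.93 -0.23 0;1 0.24 0.93 -0.23 0;1 0.24 0.93 -0.23 0;1 0.24 0.93 -0.23 0;1 0.24 0.93 -0.23 0"
}}

```text
clock: 23.95
eef_pos: [486.4, 46.5, 407.9]
orientation: [[0.99, 0.132, -0.052], [0.133, -0.729, 0.671], [0.051, -0.671, -0.739]]
contact_force: [0.5, 0.0, 0.3]
grip_width: 0.9
```

Call:
{"fn": "servo_tool", "kwargs": {
  "motion": "1 0.24 0.93 -0.23 0;1 0.24 0.93 -0.23 0;1 0.24 0.93 -0.23 0;1 0.24 0.93 -0.23 0;1 0.24 0.93 -0.23 0"
}}

```text
clock: 24.37
eef_pos: [523.8, -33.7, 364.0]
orientation: [[0.99, 0.133, -0.052], [0.133, -0.729, 0.671], [0.051, -0.671, -0.739]]
contact_force: [0.5, -0.3, 0.1]
grip_width: 0.1
```

Call:
{"fn": "servo_tool", "kwargs": {
  "motion": "1 0.24 0.93 -0.23 0;1 0.24 0.93 -0.23 0;1 0.24 0.93 -0.23 0;1 0.24 0.93 -0.23 0;1 0.24 0.93 -0.23 0"
}}

```text
clock: 24.78
eef_pos: [561.2, -113.8, 319.7]
orientation: [[0.99, 0.133, -0.052], [0.133, -0.729, 0.672], [0.051, -0.672, -0.739]]
contact_force: [0.6, -1.5, -0.5]
grip_width: 0.5
```

Call:
{"fn": "servo_tool", "kwargs": {
  "motion": "1 0.24 0.93 -0.23 0;1 0.24 0.93 -0.23 0;1 0.24 0.93 -0.23 0;1 0.24 0.93 -0.23 0;1 0.24 0.93 -0.23 0"
}}

```text
clock: 25.2
eef_pos: [598.5, -193.8, 275.4]
orientation: [[0.99, 0.133, -0.052], [0.133, -0.729, 0.672], [0.051, -0.672, -0.739]]
contact_force: [-0.2, -0.5, 0.2]
grip_width: 0.3
```

```bash
python3 -c "
from h import *
q=arm.sense();print({k:np.round(q[k],3).tolist() for k in('clock','joints','eef_pos','orientation')})
R=np.array(q['orientation']);print('to pre',(R.T@(np.array([618,-246,80])-q['eef_pos'])/20).round(2),'down',R.T.dot([0,0,-1]).round(3))
print('push',R.T.dot([-.129,.992,0]).round(3))"
```

```text
{'clock': 25.2, 'joints': [-0.613, 0.611, 1.144, 0.573, 1.861, 0.836], 'eef_pos': [598.501, -193.782, 275.394], 'orientation': [[0.99, 0.133, -0.052], [0.133, -0.729, 0.672], [0.051, -0.672, -0.739]]}
to pre [0.12 8.59 5.42] down [-0.051  0.672  0.739]
push [ 0.004 -0.74   0.673]
```

Call:
{"fn": "servo_tool", "kwargs": {
  "motion": "1 0.14 0.64 -0.56 0;1 0.14 0.64 -0.56 0;1 0.14 0.64 -0.56 0;1 0.14 0.64 -0.56 0;1 0 0 0 0"
}}

```text
clock: 25.62
eef_pos: [618.9, -261.6, 273.6]
orientation: [[0.99, 0.131, -0.05], [0.13, -0.73, 0.671], [0.051, -0.671, -0.739]]
contact_force: [-0.0, 0.0, -0.1]
grip_width: 0.3
```

Call:
{"fn": "servo_tool", "kwargs": {
  "motion": "1 -0.05 0.67 0.74 0;1 -0.05 0.67 0.74 0;1 -0.05 0.67 0.74 0;1 -0.05 0.67 0.74 0;1 -0.05 0.67 0.74 0"
}}

```text
clock: 26.03
eef_pos: [618.3, -257.7, 175.1]
orientation: [[0.99, 0.134, -0.052], [0.134, -0.729, 0.672], [0.052, -0.672, -0.739]]
contact_force: [-0.3, -0.2, -0.3]
grip_width: 0.3
```

Call:
{"fn": "servo_tool", "kwargs": {
  "motion": "1 -0.05 0.67 0.74 0;1 -0.05 0.67 0.74 0;1 -0.05 0.67 0.74 0;1 -0.05 0.67 0.74 0;1 -0.05 0.67 0.74 0"
}}

```text
clock: 26.45
eef_pos: [618.5, -257.4, 75.2]
orientation: [[0.99, 0.134, -0.052], [0.134, -0.729, 0.672], [0.052, -0.672, -0.739]]
contact_force: [-0.3, -0.2, -0.6]
grip_width: 0.3
```

```bash
python3 - <<'E'
from h import *
q=arm.sense();print({k:np.round(q[k],3).tolist() for k in('clock','joints','eef_pos','orientation','contact_force')})
R=np.array(q['orientation']);print('to pre',(R.T@(np.array([614,-246,16])-q['eef_pos'])/20).round(2))
s=snap('scene','s2');t=snap('top','t2')
def crop(c,x,y,w,h,k): return cv2.resize(c['color'][y:y+h,x:x+w,::-1],None,fx=k,fy=k,interpolation=cv2.INTER_CUBIC)
cv2.imwrite('pics/c4.png',np.hstack([crop(s,70,60,200,220,2),crop(t,300,130,200,220,2)]))
E
```

```text
{'clock': 26.45, 'joints': [-0.664, 0.837, 1.21, 0.521, 1.636, 0.64], 'eef_pos': [618.484, -257.426, 75.188], 'orientation': [[0.99, 0.134, -0.052], [0.134, -0.729, 0.672], [0.052, -0.672, -0.739]], 'contact_force': [-0.309, -0.225, -0.572]}
to pre [-0.3   1.54  2.58]
```

View pics/c4.png

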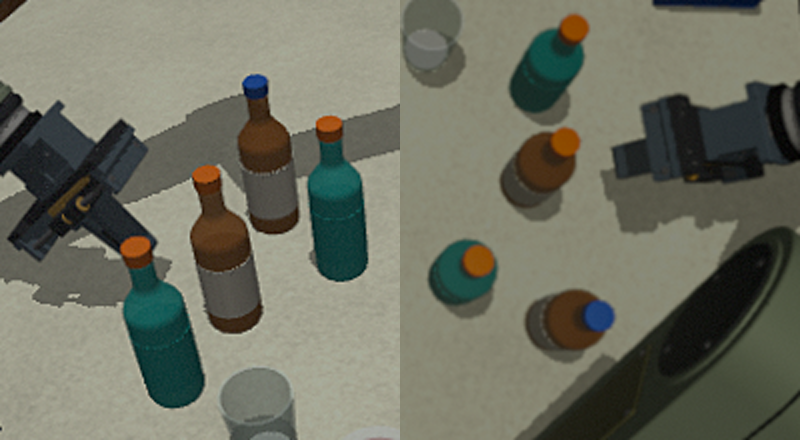

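The picture shows the fingers behind the sample, lined up with it (fingertip at (145,245) on the left, (620,160) on the right). The body is clear of both turquoise bottles. I'll lower to push height and come up slowly.

Call:
{"fn": "servo_tool", "kwargs": {
  "motion": "1 -0.05 0.67 0.74 0;1 -0.05 0.67 0.74 0;1 -0.05 0.6 0.67 0;1 0 0 0 0;1 0 -0.37 0.34 0"
}}

```text
clock: 26.97
eef_pos: [617.5, -249.0, 18.1]
orientation: [[0.99, 0.133, -0.05], [0.132, -0.729, 0.672], [0.053, -0.672, -0.739]]
contact_force: [-0.1, -0.4, 1.1]
grip_width: 0.4
```

Call:
{"fn": "servo_tool", "kwargs": {
  "motion": "1 0 -0.37 0.34 0;1 0 -0.22 0.2 0;1 0 -0.15 0.135 0;1 0 -0.15 0.135 0;1 0 -0.15 0.135 0"
}}

```text
clock: 27.38
eef_pos: [614.0, -220.0, 19.5]
orientation: [[0.99, 0.135, -0.05], [0.133, -0.729, 0.671], [0.054, -0.671, -0.74]]
contact_force: [0.0, 0.4, -1.1]
grip_width: 0.4
```

Call:
{"fn": "servo_tool", "kwargs": {
  "motion": "1 0 -0.07 0.067 0;1 0 -0.07 0.067 0;1 0 -0.07 0.067 0;1 0 -0.07 0.067 0;1 0 -0.07 0.067 0"
}}

```text
clock: 27.8
eef_pos: [612.5, -210.9, 18.4]
orientation: [[0.99, 0.134, -0.05], [0.133, -0.729, 0.672], [0.053, -0.671, -0.739]]
contact_force: [-0.3, 0.7, 0.3]
grip_width: 0.5
```

Call:
{"fn": "servo_tool", "kwargs": {
  "motion": "1 0 -0.07 0.067 0;1 0 -0.07 0.067 0;1 0 -0.07 0.067 0;1 0 -0.07 0.067 0;1 0 -0.07 0.067 0"
}}

```text
clock: 28.22
eef_pos: [611.7, -202.1, 18.3]
orientation: [[0.99, 0.134, -0.049], [0.132, -0.73, 0.67], [0.054, -0.67, -0.741]]
contact_force: [1.1, -2.5, 1.1]
grip_width: 0.0
```

Contact, about 2.7 N with a steady push. I'll go on for a short way and measure the cap to check that the bottle is upright and on track.

Call:
{"fn": "servo_tool", "kwargs": {
  "motion": "1 0 -0.11 0.1 0;1 0 -0.11 0.1 0;1 0 -0.15 0.135 0;1 0 -0.15 0.135 0;1 0 -0.15 0.135 0"
}}

```text
clock: 28.63
eef_pos: [608.8, -182.9, 18.2]
orientation: [[0.99, 0.134, -0.05], [0.133, -0.729, 0.671], [0.053, -0.671, -0.739]]
contact_force: [0.1, -3.0, 0.8]
grip_width: 0.7
```

Call:
{"fn": "servo_tool", "kwargs": {
  "motion": "1 0 -0.15 0.135 0;1 0 -0.15 0.135 0;1 0 -0.15 0.135 0;1 0 -0.11 0.1 0;1 0 -0.05 0.045 0"
}}

```text
clock: 29.05
eef_pos: [606.4, -166.4, 18.3]
orientation: [[0.99, 0.134, -0.051], [0.133, -0.729, 0.672], [0.053, -0.672, -0.739]]
contact_force: [0.8, -2.4, 0.1]
grip_width: 0.5
```

```bash
cat > cap.py <<'E'
from h import *
def caps(c,z=198):
    hsv=cv2.cvtColor(c['color'],cv2.COLOR_RGB2HSV); m=cv2.inRange(hsv,(4,170,90),(16,255,255))
    n,_,st,ce=cv2.connectedComponentsWithStats(m)
    return [(ce[i].round(1).tolist(),int(st[i,4]),ray(c,ce[i],z)[:2].round(1).tolist()) for i in range(1,n) if st[i,4]>40]
E
python3 - <<'E'
from cap import *
for a in('scene','top'):
    print(a,'before',caps(load(a+'0')))
    c=snap(a,a[0]+'3');print('now',caps(c))
print(arm.sense()['eef_pos'].round(1))
t=load('t3');s=load('s3')
def crop(c,x,y,w,h,k): return cv2.resize(c['color'][y:y+h,x:x+w,::-1],None,fx=k,fy=k,interpolation=cv2.INTER_CUBIC)
cv2.imwrite('pics/c5.png',np.hstack([crop(s,70,60,200,220,2),crop(t,300,130,200,220,2)]))
E
```

```text
scene before [([234.0, 121.6], 85, [497.1, -89.3]), ([172.7, 146.9], 97, [607.6, -171.7]), ([137.3, 183.4], 117, [720.0, -185.3])]
now [([234.0, 121.6], 85, [497.1, -89.3]), ([191.9, 148.1], 103, [600.0, -134.0]), ([137.2, 183.0], 132, [719.1, -186.1])]
top before [([386.8, 143.5], 130, [719.7, -182.6]), ([382.2, 200.6], 152, [607.5, -168.7]), ([339.0, 260.0], 168, [497.5, -86.8])]
now [([386.8, 143.7], 135, [719.3, -182.5]), ([362.2, 203.9], 162, [600.7, -131.4]), ([339.0, 259.9], 135, [497.5, -86.8])]
[ 606.4 -166.4   18.4]
```

View pics/c5.png

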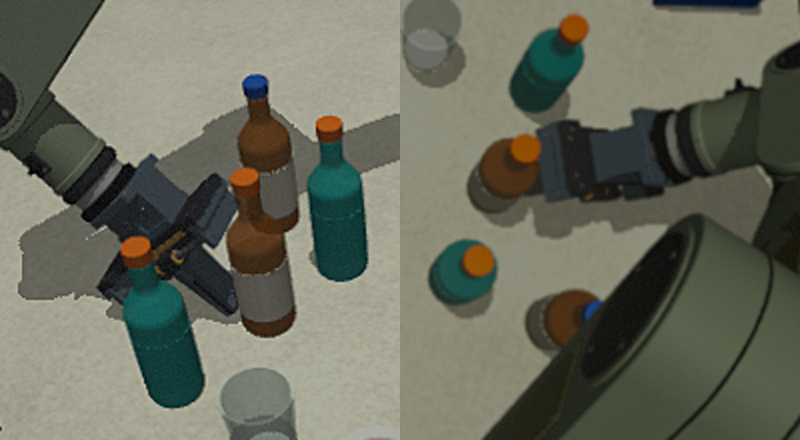

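The picture shows the bottle upright on the fingertips (cap (245,177), base (268,325)). It has moved 37.5 mm, on track. A steady 3 N fits low contact with sliding. I'll continue smoothly.

Call:
{"fn": "servo_tool", "kwargs": {
  "motion": "1 0 -0.07 0.065 0;1 0 -0.13 0.12 0;1 0 -0.18 0.165 0;1 0 -0.2 0.18 0;1 0 -0.2 0.18 0"
}}

```text
clock: 29.57
eef_pos: [603.7, -145.6, 18.3]
orientation: [[0.99, 0.134, -0.05], [0.133, -0.729, 0.672], [0.053, -0.671, -0.739]]
contact_force: [0.7, -3.0, -0.8]
grip_width: 0.2
```

Call:
{"fn": "servo_tool", "kwargs": {
  "motion": "1 0 -0.2 0.18 0;1 0 -0.2 0.18 0;1 0 -0.2 0.18 0;1 0 -0.2 0.18 0;1 0 -0.2 0.18 0"
}}

```text
clock: 29.98
eef_pos: [600.1, -118.9, 18.4]
orientation: [[0.99, 0.134, -0.051], [0.133, -0.729, 0.672], [0.053, -0.671, -0.739]]
contact_force: [-0.3, -2.3, -0.6]
grip_width: 0.7
```

Call:
{"fn": "servo_tool", "kwargs": {
  "motion": "1 0 -0.2 0.18 0;1 0 -0.2 0.18 0;1 0 -0.2 0.18 0;1 0 -0.2 0.18 0;1 0 -0.2 0.18 0"
}}

```text
clock: 30.4
eef_pos: [596.5, -92.3, 18.5]
orientation: [[0.99, 0.134, -0.05], [0.133, -0.729, 0.672], [0.053, -0.671, -0.739]]
contact_force: [0.7, -2.3, -0.7]
grip_width: 0.3
```

Call:
{"fn": "servo_tool", "kwargs": {
  "motion": "1 0 -0.2 0.18 0;1 0 -0.2 0.18 0;1 0 -0.2 0.18 0;1 0 -0.2 0.18 0;1 0 -0.2 0.18 0"
}}

```text
clock: 30.82
eef_pos: [593.0, -65.6, 18.7]
orientation: [[0.99, 0.134, -0.05], [0.133, -0.729, 0.672], [0.053, -0.671, -0.739]]
contact_force: [0.5, -1.1, -1.5]
grip_width: 0.4
```

Call:
{"fn": "servo_tool", "kwargs": {
  "motion": "1 0 -0.2 0.18 0;1 0 -0.2 0.18 0;1 0 -0.2 0.18 0;1 0 -0.2 0.18 0;1 0 -0.2 0.18 0"
}}

```text
clock: 31.23
eef_pos: [589.4, -39.0, 18.8]
orientation: [[0.99, 0.134, -0.05], [0.133, -0.729, 0.672], [0.053, -0.671, -0.739]]
contact_force: [0.1, -1.9, -1.1]
grip_width: 0.6
```

Call:
{"fn": "servo_tool", "kwargs": {
  "motion": "1 0 -0.2 0.18 0;1 0 -0.2 0.18 0;1 0 -0.2 0.18 0;1 0 -0.2 0.18 0;1 0 -0.2 0.18 0"
}}

```text
clock: 31.65
eef_pos: [585.8, -12.3, 18.9]
orientation: [[0.99, 0.134, -0.05], [0.133, -0.729, 0.672], [0.053, -0.671, -0.739]]
contact_force: [-0.2, -2.0, -1.2]
grip_width: 0.1
```

Call:
{"fn": "servo_tool", "kwargs": {
  "motion": "1 0 -0.2 0.18 0;1 0 -0.2 0.18 0;1 0 -0.15 0.135 0;1 0 -0.11 0.1 0;1 0 -0.05 0.045 0"
}}

```text
clock: 32.07
eef_pos: [583.3, 6.6, 19.0]
orientation: [[0.99, 0.134, -0.051], [0.133, -0.729, 0.672], [0.053, -0.671, -0.739]]
contact_force: [-0.1, -1.6, -0.9]
grip_width: 1.0
```

```bash
python3 - <<'E'
from cap import *
for a in('scene','top'):
    c=snap(a,a[0]+'4');print(a,caps(c))
q=arm.sense();print(q['eef_pos'].round(1),q['joints'].round(2))
t=load('t4');s=load('s4')
def crop(c,x,y,w,h,k): return cv2.resize(c['color'][y:y+h,x:x+w,::-1],None,fx=k,fy=k,interpolation=cv2.INTER_CUBIC)
cv2.imwrite('pics/c6.png',np.hstack([crop(s,240,110,200,200,2),crop(t,120,160,200,200,2)]))
E
```

```text
scene [([234.0, 121.5], 89, [496.8, -89.6]), ([203.5, 131.1], 48, [544.3, -135.6]), ([282.5, 158.1], 105, [576.0, 41.2]), ([137.3, 183.4], 117, [720.0, -185.3]), ([282.5, 191.3], 82, [659.9, 69.6])]
top [([386.7, 143.8], 139, [719.1, -182.2]), ([266.6, 215.5], 135, [576.7, 43.4]), ([340.2, 257.9], 92, [501.2, -89.0])]
[583.3   6.4  19. ] [-0.37  0.7   1.72  0.71  1.2   0.62]
```

View pics/c6.png

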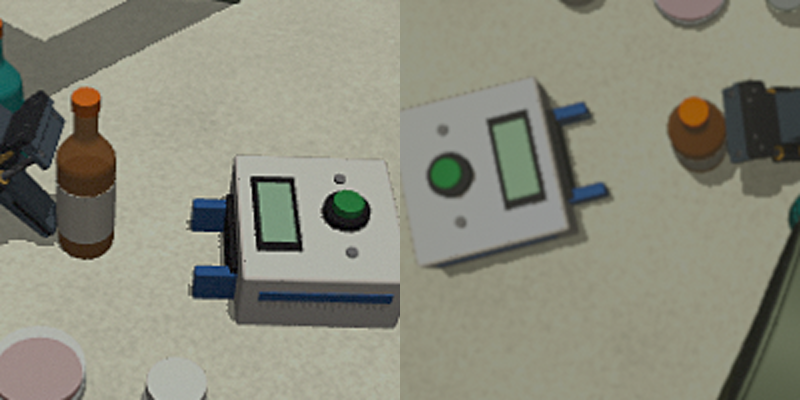

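The picture shows the bottle upright ahead of the bay, cap at (86,98) and (694,110). I'll refit the reader from both views now that the cheeks are clear, and check the heading.

```bash
python3 - <<'E'
from h import *
from scipy.optimize import least_squares
s=load('s4');t=load('t4')
T=lambda x,y:(120+(x-400)/2,160+y/2);S=lambda x,y:(240+x/2,110+y/2)
top=[((37,-85,75),T(538,78)),((37,85,75),T(575,230)),((200,85,75),T(425,265)),((-5,-46,40),T(590,109)),((-5,46,40),T(607,190))]
sc=[((37,85,75),S(237,155)),((37,-85,75),S(238,282)),((200,85,75),S(388,157)),((-5,46,40),S(194,206)),((-5,-46,40),S(194,272))]
def W(p,l):
    l=np.array(l,float);c,s_=np.cos(p[2]),np.sin(p[2]);return np.c_[p[0]+c*l[:,0]-s_*l[:,1],p[1]+s_*l[:,0]+c*l[:,1],l[:,2]]
def f(p): return np.r_[(proj(t,W(p,[a for a,_ in top]))-[b for _,b in top]).ravel(),(proj(s,W(p,[a for a,_ in sc]))-[b for _,b in sc]).ravel()]
r=least_squares(f,[566,155,1.83]);p=r.x;print(p.round(3),r.fun.round(1))
print('start xy',W(p,[(145,0,0)])[0].round(1))
for z in(80,85,90): print(z,ray(t,T(446,174),z)[:2].round(1),ray(s,S(349,206),z)[:2].round(1))
b=np.array([576.3,42.3]);c,s_=np.cos(p[2]),np.sin(p[2]);d=b-p[:2];print('bottle in reader',d@[c,s_],d@[-s_,c])
E
```

```text
[569.112 156.793   1.836] [-0.2 -2.1 -1.8 -0.7 -3.5  1.  -0.9 -1.7 -0.1 -1.8 -2.2 -1.2  1.  -2.3
 -1.5  0.6 -1.4 -2.5 -0.8 -2. ]
start xy [531.2 296.7   0. ]
80 [531.1 303.8] [522.1 300.1]
85 [530.4 302.2] [527.1 299.9]
90 [529.7 300.6] [532.2 299.7]
bottle in reader -112.38484968595947 23.02248111260863
```

Call:
{"fn": "servo_tool", "kwargs": {
  "motion": "1 0 0 0 0.02;1 0 0 0 0.02;1 0 0 0 0.018;1 0 0 0 0;1 0 0 0 0"
}}

```text
clock: 32.58
eef_pos: [583.1, 6.1, 19.0]
orientation: [[0.998, 0.048, -0.051], [0.07, -0.737, 0.672], [-0.005, -0.674, -0.739]]
contact_force: [-1.2, -1.0, -0.8]
grip_width: 0.3
```

```bash
python3 - <<'E'
from h import *
s=load('s4');t=load('t4')
T=lambda x,y:(120+(x-400)/2,160+y/2);S=lambda x,y:(240+x/2,110+y/2)
print('cheek tips top',ray(t,T(590,109),40).round(1),ray(t,T(607,190),40).round(1),'scene',ray(s,S(194,272),40).round(1),ray(s,S(194,206),40).round(1))
q=arm.sense();R=q['orientation'];print(q['eef_pos'].round(1),R.round(3).tolist(),'push',(R.T@[-.065,.998,0]).round(3),'edge normal az',np.degrees(np.arctan2(R[1,0],R[0,0]))+90)
E
```

```text
cheek tips top [611.1 161.9  40. ] [522.  139.5  40. ] scene [619.3 166.9  40. ] [532.2 144.6  40. ]
[583.1   6.1  19. ] [[0.998, 0.048, -0.051], [0.07, -0.737, 0.672], [-0.005, -0.674, -0.739]] push [ 0.005 -0.739  0.674] edge normal az 93.99045463698818
```

Call:
{"fn": "servo_tool", "kwargs": {
  "motion": "1 0 -0.07 0.064 0;1 0 -0.13 0.12 0;1 0 -0.185 0.169 0;1 0 -0.185 0.169 0;1 0 -0.185 0.169 0"
}}

```text
clock: 33.0
eef_pos: [581.9, 27.1, 18.9]
orientation: [[0.998, 0.048, -0.05], [0.069, -0.738, 0.672], [-0.005, -0.673, -0.739]]
contact_force: [0.3, -3.1, 0.2]
grip_width: 0.5
```

Call:
{"fn": "servo_tool", "kwargs": {
  "motion": "1 0 -0.185 0.169 0;1 0 -0.185 0.169 0;1 0 -0.185 0.169 0;1 0 -0.185 0.169 0;1 0 -0.185 0.169 0"
}}

```text
clock: 33.42
eef_pos: [580.2, 52.1, 18.9]
orientation: [[0.998, 0.048, -0.05], [0.069, -0.738, 0.672], [-0.005, -0.673, -0.739]]
contact_force: [0.8, -2.7, -0.2]
grip_width: 0.6
```

Call:
{"fn": "servo_tool", "kwargs": {
  "motion": "1 0 -0.185 0.169 0;1 0 -0.185 0.169 0;1 0 -0.15 0.137 0;1 0 -0.1 0.091 0;1 0 -0.05 0.046 0"
}}

```text
clock: 33.83
eef_pos: [578.9, 70.1, 18.9]
orientation: [[0.998, 0.048, -0.051], [0.069, -0.738, 0.672], [-0.005, -0.673, -0.739]]
contact_force: [-0.8, -3.2, 0.9]
grip_width: 0.8
```

```bash
python3 - <<'E'
from cap import *
for a in('scene','top'):
    c=snap(a,a[0]+'5');print(a,caps(c))
q=arm.sense();print(q['eef_pos'].round(1))
t=load('t5');s=load('s5')
def crop(c,x,y,w,h,k): return cv2.resize(c['color'][y:y+h,x:x+w,::-1],None,fx=k,fy=k,interpolation=cv2.INTER_CUBIC)
cv2.imwrite('pics/c7.png',np.hstack([crop(s,290,130,130,130,3),crop(t,160,170,130,130,3)]))
E
```

```text
scene [([234.1, 121.6], 86, [497.0, -89.2]), ([314.8, 164.5], 112, [574.9, 103.1]), ([137.3, 183.4], 116, [719.9, -185.2]), ([314.4, 197.9], 95, [658.6, 126.4])]
top [([386.7, 143.8], 139, [719.1, -182.2]), ([232.6, 215.9], 119, [575.0, 105.2]), ([339.7, 259.4], 112, [498.5, -88.0])]
[578.9  70.1  19. ]
```

View pics/c7.png

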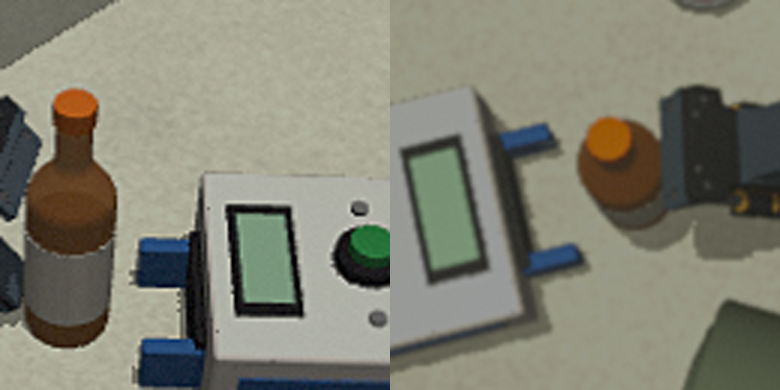

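The picture shows the bottle upright, 54 mm before home. Its lateral offset of about 9 mm is closing as planned. I'll carry on slowly into the bay.

Call:
{"fn": "servo_tool", "kwargs": {
  "motion": "1 0 -0.07 0.064 0;1 0 -0.13 0.12 0;1 0 -0.15 0.137 0;1 0 -0.15 0.137 0;1 0 -0.15 0.137 0"
}}

```text
clock: 34.35
eef_pos: [577.8, 87.6, 18.9]
orientation: [[0.998, 0.047, -0.05], [0.069, -0.738, 0.672], [-0.005, -0.673, -0.739]]
contact_force: [0.4, -4.4, 1.4]
grip_width: 0.9
```

Call:
{"fn": "servo_tool", "kwargs": {
  "motion": "1 0 -0.15 0.137 0;1 0 -0.15 0.137 0;1 0 -0.15 0.137 0;1 0 -0.11 0.1 0;1 0 -0.07 0.064 0"
}}

```text
clock: 34.77
eef_pos: [576.5, 104.7, 18.9]
orientation: [[0.998, 0.048, -0.051], [0.069, -0.738, 0.672], [-0.005, -0.673, -0.739]]
contact_force: [-0.3, -4.6, 2.2]
grip_width: 0.7
```

Call:
{"fn": "servo_tool", "kwargs": {
  "motion": "1 0 -0.07 0.064 0;1 0 -0.07 0.064 0;1 0 -0.07 0.064 0;1 0 -0.07 0.064 0;1 0 -0.04 0.036 0"
}}

```text
clock: 35.18
eef_pos: [576.0, 113.0, 18.9]
orientation: [[0.998, 0.047, -0.05], [0.069, -0.738, 0.672], [-0.005, -0.673, -0.739]]
contact_force: [0.5, -4.9, 2.2]
grip_width: 0.6
```

```bash
python3 - <<'E'
from cap import *
for a in('scene','top'):
    c=snap(a,a[0]+'6');print(a,caps(c)[1])
q=arm.sense();print(q['eef_pos'].round(1),q['contact_force'].round(1))
E
```

```text
scene ([338.0, 168.3], 118, [571.9, 146.1])
top ([209.1, 217.2], 136, [572.0, 148.1])
[576.  113.1  18.8] [-0.3 -3.3  1.3]
```

Call:
{"fn": "servo_tool", "kwargs": {
  "motion": "1 0 -0.04 0.036 0;1 0 -0.06 0.055 0;1 0 -0.06 0.055 0;1 0 -0.06 0.055 0;1 0 -0.04 0.036 0"
}}

```text
clock: 35.7
eef_pos: [575.5, 120.1, 18.8]
orientation: [[0.998, 0.047, -0.05], [0.069, -0.738, 0.672], [-0.005, -0.673, -0.739]]
contact_force: [0.2, -4.5, 2.9]
grip_width: 0.2
```

Call:
{"fn": "servo_tool", "kwargs": {
  "motion": "1 0 -0.04 0.036 0;1 0 -0.04 0.036 0;1 0 -0.04 0.036 0;1 0 -0.04 0.036 0;1 0 -0.04 0.036 0"
}}

```text
clock: 36.12
eef_pos: [575.1, 125.4, 18.8]
orientation: [[0.998, 0.047, -0.05], [0.069, -0.738, 0.672], [-0.005, -0.673, -0.739]]
contact_force: [-0.1, -4.4, 2.8]
grip_width: 0.6
```

Call:
{"fn": "servo_tool", "kwargs": {
  "motion": "1 0 -0.03 0.027 0;1 0 -0.03 0.027 0;1 0 -0.03 0.027 0;1 0 0 0 0;1 0 0 0 0"
}}

```text
clock: 36.53
eef_pos: [575.3, 125.8, 18.8]
orientation: [[0.998, 0.049, -0.049], [0.069, -0.74, 0.669], [-0.004, -0.671, -0.742]]
contact_force: [-2.0, -13.7, 6.5]
grip_width: 0.2
```

```bash
python3 - <<'E'
from cap import *
for a in('scene','top'):
    c=snap(a,a[0]+'7');print(a,caps(c)[1])
q=arm.sense();print(q['eef_pos'].round(1),q['contact_force'].round(1))
t=load('t7');s=load('s7')
def crop(c,x,y,w,h,k): return cv2.resize(c['color'][y:y+h,x:x+w,::-1],None,fx=k,fy=k,interpolation=cv2.INTER_CUBIC)
cv2.imwrite('pics/c8.png',np.hstack([crop(s,300,150,100,110,4),crop(t,160,190,100,110,4)]))
E
```

```text
scene ([137.3, 183.4], 117, [720.0, -185.3])
top ([202.1, 217.5], 146, [571.4, 160.7])
[575.3 125.7  18.8] [ -0.7 -13.    6.8]
```

View pics/c8.png

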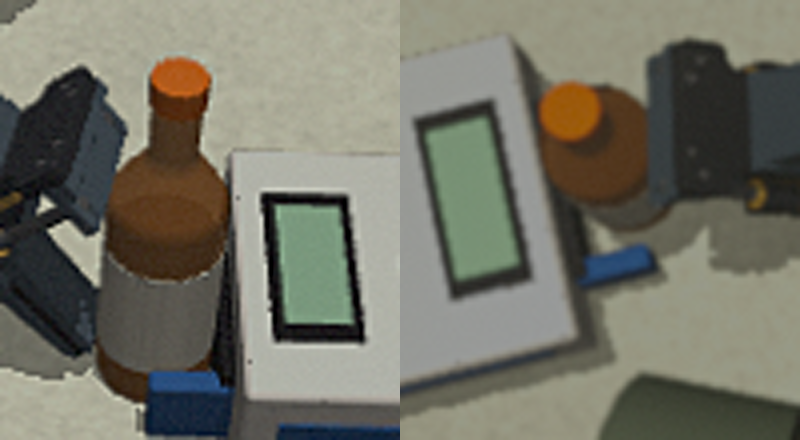

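The tool is blocked with the force rising to 13.7 N. The cap is at (571,161), which matches the reader's origin, and the picture shows the bottle upright between the cheeks against the stop. It's home. I'll back off straight, rise, and turn the tool so the hand clears the bottle while one open finger presses the button.

Call:
{"fn": "servo_tool", "kwargs": {
  "motion": "1 0 0.07 -0.067 0;1 0 0.15 -0.135 0;1 0 0.37 -0.335 0;1 0 0.6 -0.545 0;1 0 0.7 -0.635 0"
}}

```text
clock: 37.05
eef_pos: [577.6, 77.1, 18.5]
orientation: [[0.997, 0.048, -0.053], [0.071, -0.737, 0.672], [-0.007, -0.674, -0.738]]
contact_force: [0.6, -0.2, -0.6]
grip_width: 0.6
```

Call:
{"fn": "servo_tool", "kwargs": {
  "motion": "1 0 0.7 -0.635 0;1 0 0.7 -0.635 0;1 0 -0.67 -0.74 0;1 0 -0.67 -0.74 0;1 0 -0.67 -0.74 0"
}}

```text
clock: 37.47
eef_pos: [580.8, 38.5, 78.6]
orientation: [[0.998, 0.045, -0.052], [0.068, -0.737, 0.672], [-0.008, -0.674, -0.738]]
contact_force: [-0.6, -0.5, -0.2]
grip_width: 0.7
```

Call:
{"fn": "servo_tool", "kwargs": {
  "motion": "1 0 -0.67 -0.74 0;1 0 -0.67 -0.74 0;1 0 -0.67 -0.74 0;1 0 -0.67 -0.74 0;1 0 -0.67 -0.74 0"
}}

```text
clock: 37.88
eef_pos: [581.4, 38.7, 179.0]
orientation: [[0.998, 0.047, -0.052], [0.069, -0.737, 0.672], [-0.007, -0.674, -0.739]]
contact_force: [1.0, -0.1, -0.4]
grip_width: 0.7
```

Call:
{"fn": "servo_tool", "kwargs": {
  "motion": "1 0 -0.67 -0.74 0;1 0 -0.67 -0.74 0;1 0 -0.67 -0.74 0;1 0 -0.67 -0.74 0;1 0 -0.67 -0.74 0"
}}

```text
clock: 38.3
eef_pos: [581.9, 38.4, 278.7]
orientation: [[0.998, 0.047, -0.052], [0.07, -0.737, 0.672], [-0.007, -0.674, -0.739]]
contact_force: [1.6, 0.3, 0.5]
grip_width: 0.6
```

Call:
{"fn": "servo_tool", "kwargs": {
  "motion": "0 0 0 0 -0.08;0 0 0 0 -0.08;0 0 0 0 -0.08;0 0 0 0 -0.08;0 0 0 0 -0.08"
}}

```text
clock: 38.72
eef_pos: [582.0, 38.4, 277.7]
orientation: [[0.793, 0.606, -0.052], [0.477, -0.566, 0.672], [0.378, -0.558, -0.739]]
contact_force: [0.2, 0.0, 0.1]
grip_width: 30.6
```

Call:
{"fn": "servo_tool", "kwargs": {
  "motion": "0 0 0 0 -0.08;0 0 0 0 -0.08;0 0 0 0 -0.08;0 0 0 0 -0.08;0 0 0 0 -0.08"
}}

```text
clock: 39.13
eef_pos: [582.0, 38.4, 277.7]
orientation: [[0.312, 0.948, -0.052], [0.714, -0.198, 0.672], [0.627, -0.247, -0.739]]
contact_force: [0.2, -0.1, -0.7]
grip_width: 64.2
```

Call:
{"fn": "servo_tool", "kwargs": {
  "motion": "0 0 0 0 -0.08;0 0 0 0 -0.08;0 0 0 0 -0.08;0 0 0 0 0;0 0 0 0 0"
}}

```text
clock: 39.55
eef_pos: [582.2, 38.4, 277.8]
orientation: [[-0.033, 0.998, -0.052], [0.738, 0.059, 0.672], [0.674, -0.016, -0.739]]
contact_force: [-0.0, 0.5, 0.2]
grip_width: 90.9
```

```bash
python3 - <<'E'
from cap import *
for a in('scene','top'):
    c=snap(a,a[0]+'8');print(a,caps(c))
q=arm.sense();R=q['orientation'];p=q['eef_pos'];print(p.round(1),q['joints'].round(2),R.round(3).tolist(),q['grip_width'])
off=R@[-16,52,0];print('contact off',off.round(1))
for z in(89+70,):
    tg=np.array([530,301,z])-off; print('target',tg.round(1),'units',(R.T@(tg-p)/20).round(2))
print('down',(R.T@[0,0,-1]).round(3))
E
```

```text
scene [([344.6, 169.4], 116, [571.2, 158.3]), ([137.3, 183.4], 117, [720.0, -185.3])]
top [([202.3, 217.8], 178, [570.8, 160.4]), ([338.5, 259.9], 159, [497.5, -86.0])]
[582.4  38.3 278. ] [-0.32  0.42  1.47  0.67  1.59 -0.48] [[-0.034, 0.998, -0.051], [0.738, 0.059, 0.672], [0.673, -0.015, -0.739]] 91.34944076384036
contact off [ 52.4  -8.7 -11.5]
target [477.6 309.7 170.5] units [ 6.58 -4.34 13.35]
down [-0.673  0.015  0.739]
```

Call:
{"fn": "servo_tool", "kwargs": {
  "motion": "0 0.68 -0.3 0.625 0;0 0.68 -0.3 0.625 0;0 0.68 -0.3 0.625 0;0 0.68 -0.3 0.625 0;0 0.68 -0.3 0.625 0"
}}

```text
clock: 40.07
eef_pos: [546.4, 129.4, 278.1]
orientation: [[-0.034, 0.998, -0.05], [0.738, 0.059, 0.672], [0.673, -0.014, -0.739]]
contact_force: [-0.0, 1.1, -0.6]
grip_width: 91.3
```

Call:
{"fn": "servo_tool", "kwargs": {
  "motion": "0 0.68 -0.3 0.625 0;0 0.68 -0.3 0.625 0;0 0.68 -0.3 0.625 0;0 0.68 -0.3 0.625 0;0 0.68 -0.3 0.625 0"
}}

```text
clock: 40.48
eef_pos: [510.8, 219.9, 278.1]
orientation: [[-0.035, 0.998, -0.051], [0.739, 0.06, 0.672], [0.673, -0.014, -0.739]]
contact_force: [0.4, 0.3, 0.3]
grip_width: 91.2
```

Call:
{"fn": "servo_tool", "kwargs": {
  "motion": "0 0.68 -0.3 0.625 0;0 0.68 -0.3 0.625 0;0 0.68 -0.3 0.625 0;0 0.68 -0.3 0.625 0;0 0.68 -0.3 0.625 0"
}}

```text
clock: 40.9
eef_pos: [475.2, 310.2, 278.2]
orientation: [[-0.035, 0.998, -0.051], [0.739, 0.06, 0.672], [0.673, -0.014, -0.739]]
contact_force: [0.1, 0.7, -0.6]
grip_width: 91.1
```

Call:
{"fn": "servo_tool", "kwargs": {
  "motion": "0 -0.67 0.015 0.74 0;0 -0.67 0.015 0.74 0;0 -0.67 0.015 0.74 0;0 -0.67 0.015 0.74 0;0 -0.67 0.015 0.74 0"
}}

```text
clock: 41.32
eef_pos: [475.8, 309.8, 177.5]
orientation: [[-0.035, 0.998, -0.05], [0.739, 0.06, 0.672], [0.673, -0.013, -0.739]]
contact_force: [-0.1, 0.2, -0.1]
grip_width: 91.3
```

Call:
{"fn": "servo_tool", "kwargs": {
  "motion": "0 -0.67 0.015 0.74 0;0 -0.67 0.015 0.74 0;0 0 0 0 0;0 0 0 0 0;0 0 0 0 0"
}}

```text
clock: 41.73
eef_pos: [476.7, 310.1, 139.4]
orientation: [[-0.037, 0.998, -0.049], [0.738, 0.06, 0.672], [0.674, -0.012, -0.739]]
contact_force: [0.6, -0.3, 0.3]
grip_width: 91.3
```

```bash
python3 - <<'E'
from cap import *
q=arm.sense();R=q['orientation'];p=q['eef_pos'];print(p.round(1),q['joints'].round(2))
off=R@[-16,52,0];c0=p+off;print('contact pt',c0.round(1),'units to (530,301)',(R.T@(np.array([530,301,c0[2]])-c0)/20).round(3))
s=snap('scene','s9');t=snap('top','t9')
for n,c in(('s',s),('t',t)): print(n,caps(c)[:2],'contact px',proj(c,[c0,(530,301,89),(571,159.5,200)]).round(1).tolist())
def crop(c,x,y,w,h,k): return cv2.resize(c['color'][y:y+h,x:x+w,::-1],None,fx=k,fy=k,interpolation=cv2.INTER_CUBIC)
cv2.imwrite('pics/c9.png',np.hstack([crop(s,320,120,130,140,3),crop(t,100,180,130,140,3)]))
E
```

```text
[476.7 310.1 139.4] [ 0.15  0.37  1.96  0.93  1.   -0.51]
contact pt [529.2 301.4 128. ] units to (530,301) [-0.017  0.038 -0.016]
s [([234.0, 121.6], 85, [497.1, -89.3]), ([344.5, 169.4], 114, [571.2, 158.1])] contact px [[419.0, 198.5], [415.2, 212.7], [345.4, 168.7]]
t [([386.7, 143.8], 137, [719.2, -182.4]), ([339.1, 260.0], 161, [497.4, -86.9])] contact px [[136.6, 244.6], [143.0, 246.9], [202.6, 217.4]]
```

View pics/c9.png

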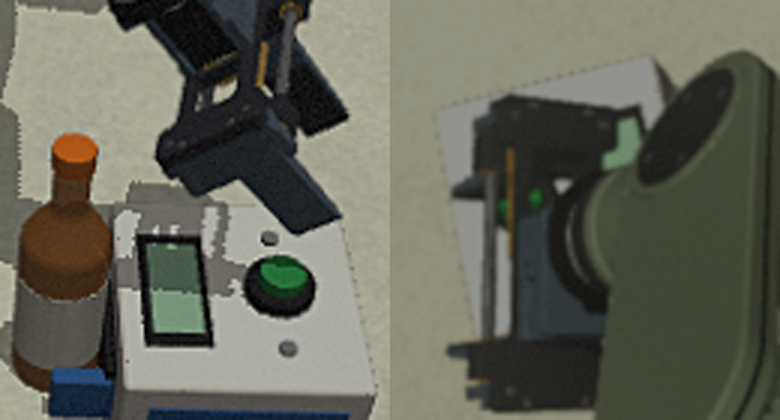

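The picture shows the right-hand fingertip edge (295,232) over the green button (283,275), and the hand clear of the bottle. Pressing straight down, gently.

Call:
{"fn": "servo_tool", "kwargs": {
  "motion": "0 -0.3 0.02 0.33 0;0 -0.3 0.02 0.33 0;0 -0.3 0 0.33 0;0 -0.13 0 0.15 0;0 0 0 0 0"
}}

```text
clock: 42.25
eef_pos: [476.5, 310.0, 106.7]
orientation: [[-0.035, 0.998, -0.051], [0.738, 0.06, 0.672], [0.673, -0.014, -0.739]]
contact_force: [0.1, -0.6, 1.9]
grip_width: 90.9
```

Call:
{"fn": "servo_tool", "kwargs": {
  "motion": "0 -0.07 0 0.074 0;0 -0.07 0 0.074 0;0 -0.07 0 0.074 0;0 -0.07 0 0.074 0;0 0 0 0 0"
}}

```text
clock: 42.67
eef_pos: [476.7, 310.2, 101.6]
orientation: [[-0.038, 0.998, -0.049], [0.736, 0.062, 0.674], [0.676, -0.011, -0.737]]
contact_force: [-3.7, -5.6, 13.9]
grip_width: 91.1
```

Call:
{"fn": "servo_tool", "kwargs": {
  "motion": "0 -0.07 0 0.074 0;0 -0.05 0 0.05 0;0 0 0 0 0;0 0 0 0 0;0 0 0 0 0"
}}

```text
clock: 43.08
eef_pos: [476.9, 310.4, 100.8]
orientation: [[-0.041, 0.998, -0.048], [0.734, 0.063, 0.676], [0.678, -0.008, -0.735]]
contact_force: [-7.0, -12.6, 26.6]
grip_width: 90.6
```

```bash
python3 - <<'E'
from cap import *
q=arm.sense();print(q['eef_pos'].round(1),q['contact_force'].round(1))
s=snap('scene','s10');o=load('s9')
def crop(c,x,y,w,h,k): return cv2.resize(c['color'][y:y+h,x:x+w,::-1],None,fx=k,fy=k,interpolation=cv2.INTER_CUBIC)
cv2.imwrite('pics/c10.png',np.hstack([crop(o,380,170,70,80,5),crop(s,380,170,70,80,5)]))
E
```

```text
[476.9 310.4 100.8] [ -7.  -12.6  26.6]
```

View pics/c10.png

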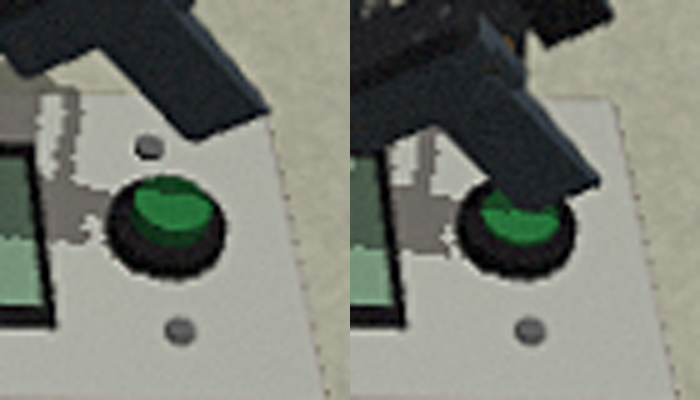

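The picture shows the green cap sunk into its collar with the side wall gone, and the tool stalled at 26 N, so the button is fully down. Releasing straight up.

Call:
{"fn": "servo_tool", "kwargs": {
  "motion": "0 0.1 0 -0.11 0;0 0.2 0 -0.22 0;0 0.34 0 -0.37 0;0 0.67 0 -0.74 0;0 0.67 0 -0.74 0"
}}

```text
clock: 43.55
eef_pos: [476.3, 309.4, 154.5]
orientation: [[-0.035, 0.998, -0.052], [0.739, 0.061, 0.671], [0.673, -0.015, -0.74]]
contact_force: [0.3, -0.5, -0.1]
grip_width: 91.2
```

Call:
{"fn": "servo_tool", "kwargs": {
  "motion": "0 0.67 0 -0.74 0;0 0.67 0 -0.74 0;0 0.67 0 -0.74 0;0 0 0 0 0;0 0 0 0 0"
}}

```text
clock: 43.97
eef_pos: [478.0, 309.4, 215.0]
orientation: [[-0.038, 0.998, -0.049], [0.739, 0.061, 0.671], [0.673, -0.011, -0.74]]
contact_force: [-0.8, 0.0, -1.3]
grip_width: 91.0
```

```bash
python3 - <<'E'
from cap import *
q=arm.sense();print(q['clock'],q['eef_pos'].round(1),q['contact_force'].round(1))
s=snap('scene','s11');o=load('scene0');p9=load('s9')
print(caps(s));print(caps(o))
def g(c):
    m=cv2.inRange(cv2.cvtColor(c['color'],cv2.COLOR_RGB2HSV)[190:235,395:435],(55,120,40),(85,255,255));y,x=np.nonzero(m);return len(x),(x.mean()+395).round(1),(y.mean()+190).round(1)
for c in(o,p9,load('s10'),s):print('green',g(c))
d=cv2.absdiff(o['color'],s['color']).max(2)
for n,b in {'spare':(185,90,40,90),'tA':(125,175,50,90),'beaker':(175,240,50,60),'dishes':(230,270,60,55),'jar':(305,280,45,55)}.items():
    x,y,w,h=b;print(n,(d[y:y+h,x:x+w]>40).mean().round(3))
E
```

```text
43.9667 [478.  309.4 215. ] [-0.8  0.  -1.3]
[([234.0, 121.6], 85, [497.1, -89.3]), ([344.7, 169.4], 115, [571.1, 158.4]), ([137.3, 183.4], 117, [720.0, -185.3])]
[([234.0, 121.6], 85, [497.1, -89.3]), ([172.7, 146.9], 97, [607.6, -171.7]), ([137.3, 183.4], 117, [720.0, -185.3])]
green (174, np.float64(414.0), np.float64(211.7))
green (168, np.float64(413.9), np.float64(212.0))
green (112, np.float64(413.3), np.float64(213.9))
green (176, np.float64(413.9), np.float64(211.8))
spare 0.031
tA 0.06
beaker 0.0
dishes 0.0
jar 0.0
```

The button has sprung back, the bottle is still home, and nothing else has moved. The small differences by the spare and one turquoise bottle come from the sample's old spot falling inside those crops. Handing in.

```bash
python3 -c "
from plant import arm
print(arm.close_job())"
```

```text
the job is handed in; nothing more can be done
None
```

I slid the orange-capped brown bottle home into the reader bay, then pressed the start button fully and let it go. I handed in at about 44 s on the robot's clock.

**Push:** A vertical gripper would have hit the tall bottle high up. I tilted the tool to about 42° by moving it past its reach limit in free space. I then pushed with the closed fingertips about 27 mm above the bench, at a steady 2–5 N. The bottle looked upright in every picture.

**Home:** The tool was blocked and the force rose to 13.7 N, with the cap at about (571, 159) mm. That is within about 2–3 mm of where I place the reader's origin. My two camera views of the bay's cheeks disagreed by about 9 mm, so "fully home" rests mainly on the blocked push and the picture.

**Button:** One open fingertip pressed until the tool stalled at 27 N, with the green cap sunk into its collar. After release, the green patch was back at its original size and place in the picture.

**Bystanders:** Both turquoise caps measured the same before and after. The beaker, dishes and jar showed no change. I did not measure the blue-capped bottle's position again. The picture around it changed by only 3%, which I put down to the sample having left that area.

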